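# Load amplifiers on a scissor lift and crank it to the pointer

## Task

Slide the parts case's lower lid under its neighbour, take out every amplifier module and stand them upright on the lift table's deck while it is all the way down. Once they are all loaded, fit the crank on the lift's square shaft and wind the deck up until the top of its rim is level with the height pointer. Then put the crank back on the rubber mat, standing on its hub, slide the lid fully shut, and leave the pointer, the tape roll, the screwdriver and the speaker carton where they are.

Things in the scene. Friction and masses are not known exactly. Their poses are not given: they have to be found in the camera images.
- case: fixed blue parts case, 156 (x) by 396 (y) mm, walls 66 mm high and 8 mm thick, floor 6 mm thick; origin at the centre of its underside. Two lids in a double track close it, each covering half of its length: the lower lid over the -y bay, the upper lid over the +y bay (empty, not needed)
- bay (a point): centre of the floor of the case's -y bay, which holds the modules; axes as the case's. Inside 140 (x) by 168 (y) mm, 60 mm deep; along both long walls lie plywood rails 30 mm wide and 12 mm high, so that the modules stand in an 80 mm wide channel along y
- lid_low (a joint): the lower, grey lid of the case (m): 0 = shut, grows as it slides along the case's +y under the upper lid, to 0.182 fully open (only then is the whole bay clear); friction about 1.5 N; it stays where it is left; may start a little ajar
- lid_low_tab (a point): centre of the top edge of the lower lid's upright pull tab, 113 mm above the bench (lid shut: x 0, y -190 mm in the case's frame); axes as the case's. The tab is 14 mm thick along the slide direction y, 50 mm along x, 40 mm high, free all round. The upper lid's top face is 81 mm above the bench: fingertips kept above that pass over it
- lid_up (a joint): the upper, white lid (m): 0 = shut, grows as it slides along the case's -y over the lower lid; shut at the start
- amp1: amplifier module, black finned box 60 (x) by 44 (y) by 46 mm high (fins add 2 mm), about 0.3 kg; origin at the centre of its underside, z up when upright; starts upright on the floor of the case's bay that the lower lid covers; may be absent (2 or 3 of the three are there)
- amp2: amplifier module, black finned box 60 (x) by 44 (y) by 46 mm high (fins add 2 mm), about 0.3 kg; origin at the centre of its underside, z up when upright; starts upright on the floor of the case's bay that the lower lid covers; may be absent (2 or 3 of the three are there)
- amp3: amplifier module, black finned box 60 (x) by 44 (y) by 46 mm high (fins add 2 mm), about 0.3 kg; origin at the centre of its underside, z up when upright; starts upright on the floor of the case's bay that the lower lid covers; may be absent (2 or 3 of the three are there)
- lift: fixed scissor lift table; origin on the bench under the centre of its deck. Along its -y, 205 mm from the origin, stands a grey gearbox 62 by 62 mm, 75 mm high, with the upright square shaft on top. A slim gauge post 140 mm high stands at x +88, y +60 mm and carries the pointer
- deck_top (a point): centre of the deck's loading surface, 66 mm above the bench when the deck is all the way down; axes as the lift's. Deck 120 (x) by 180 (y) mm with a rim 4 mm wide that stands 10 mm above the loading surface (inside 112 by 172 mm)
- deck (a joint): height of the deck above its lowest position (m), 0 to 0.060; starts at 0. Driven by the shaft: 12 mm for each full turn. Self-locking: it stays where the winding stops
- shaft (a joint): angle of the lift's shaft (rad), 0 at the start; turning it clockwise seen from above makes it grow and raises the deck; torque about 0.1 N m
- shaft_seat (a point): on the shaft's axis at the gearbox's top face (75 mm above the bench), turns with the shaft. The shaft stands 32 mm above it: 18 mm square for 22 mm, then a 10 mm cone; the flats face the point's x and y
- pointer_tip (a point): tip of the height pointer's blade, a 12 mm wide steel blade on the gauge post reaching to 4.5 mm from the deck's +x edge; the point lies on the blade's upper face. Set beforehand; with the rim's top level with it, it is 10 mm above deck_top. Not to be moved
- crank: loose steel crank, 0.39 kg, balanced about its hub, starts standing on the mat; origin at the centre of the hub's underside, z up. Hub 36 mm square, 36 mm high, with a 22 mm square socket open below (2 mm clearance a side; goes on the shaft at any quarter turn; seated when its underside is on the gearbox). Arm 24 mm wide, z 36 to 46 mm, runs along x from -34 to +78 mm
- crank_boss (a point): centre of the top of the crank's boss, a 24 mm square, 30 mm high block over the hub (crank z 46 to 76 mm) to grip it by; axes as the crank's. A round balance weight of radius 16 mm, as high as the boss, stands on the arm at x -36 mm
- crank_handle (a point): centre of the top of the crank's handle, a black upright cylinder 22 mm thick and 50 mm high (crank z 48 to 98 mm) that spins freely on the arm's end, 65 mm from the hub's axis along the crank's +x
- mat: fixed rubber mat, 80 (x) by 140 (y) by 4 mm, the crank's place; origin at the centre of its underside
- tape: roll of tape, 90 mm across, 22 mm high; bystander
- driver: screwdriver lying on the bench; bystander
- carton: speaker carton 100 by 150 by 100 mm; bystander
Not all that is in view belongs to the job. Several things look just like the mat: the one meant starts nearest to the robot's base.

How it is judged:
By the outcome, as a careful person would: the job done as asked, in the order asked, and still so for the second after the job is handed in, with the robot touching nothing.
Of amp1, amp2, amp3 only 2 to 3 are there at a start; the rules pass over those that are not, and their reading is None.
At some moment in a run one of amp1, amp2, amp3 may be knocked a few centimetres aside while the robot is not near it.
It also fails if it takes over 210 s, if anything falls off the work surface, if the arm or the gripper's body presses on something with over 40 N, if the wrist force passes 120 N, or if a joint passes its speed limit or range.

## Robot

A 7-joint arm with a two-finger parallel gripper is mounted at the origin on the work surface. World frame = base frame: x ahead of the robot, y to its left, z up, the work surface at z = 0. Lengths are in mm, angles in degrees, forces in N, time in s.
With the tool pointing down it reaches from about 425 to 950 mm from the base axis. Payload 16.7 kg.
Tool frame: the origin (TCP) lies at the centre of the arm's flange, where the gripper is bolted on; the fingertips stand ahead of it and the grasp point (between the pads) lies 180 mm ahead of it (arm.tips_ahead is the z of the fingertips in the tool frame, in mm); z points along the fingers, y is the direction in which the jaws open and shut (so a half turn about z gives the same grasp; the last joint's range is limited). The gripper opens to 94 mm and grips with 3 to 60 N. Pads are 16 mm wide; open, the fingers measure 119 mm over their backs; the gripper's body (75 mm by 177 mm) begins 78 mm behind the grasp point.
Start: joints at [-80.357, 24.414, 4.234, 92.017, -1.954, 63.644, -3.845], TCP at [210.934, 641.167, 404.667] pointing down, gripper open.
Joint ranges: [-163.25, 163.25], [-28.42, 122.38], [-70.27, 78.77], [12.13, 141.07], [-58.53, 238.53], [9.26, 117.41], [-156.51, 156.51]. Speed limits (degrees/s): [108.29, 108.29, 136.94, 136.94, 172.46, 172.46, 172.46].

## Interface

Orientations are given as a 3x3 rotation matrix whose columns are the frame's x, y, z axes.
In Python, from plant import arm, cams gives the robot as it stands.
- The arm moves only by the shell command python3 -m jog 'ROWS'. ROWS is JSON, a list of rows, each an object with "delta_pos": the shift along the tool's x, y, z as a fraction of full scale, a list of three; "turn": the turn, a rotation vector about the tool's x, y, z as a fraction of full scale, a list of three; "gripper": the gripper's target within -1 to 1 (shut at 1, half-way at 0, fully open at -1). In form: [{"delta_pos": [tx, ty, tz], "turn": [rx, ry, rz], "gripper": gripper}, ...]. A call has 1 to 20 rows; each row shifts and turns the pose as measured when the row begins, along the tool's axes as they then stand; what a row does not reach is not made up. Full scale, the value 1, is 5 cm for a shift and 0.12 rad for a turn. A row lasts 1/8 s, in which the tool goes at most 62.5 mm and 10.7 degrees, less where a joint would pass 70% of its speed; a pose out of reach is approached as far as the arm can. A call with a number of a shift or a turn outside -1 to 1 is refused whole. A call with a gripper value outside its range is refused whole. The fingers move at their own pace and stop on an object; the grip force is fixed at half the most. Time passes only in rows, so rows that do not move let the fingers close. It gives the time, the measured TCP pose, the force and the opening at its end, in the units of the state.
- arm.state(): the state, without advancing time (a new reading comes with each control period).
- cams.camera(name): name is "scene" or "side" or "wrist"; returns a dict with "pixels" (420x560x3 uint8, red, green, blue), "K" (3x3 intrinsics, pixels), "cam_to_world" (4x4, takes a point from camera to world coordinates). Camera axes: x right, y down, z forward; pixel columns grow to the right and rows downward; lengths in mm; the calibration is good to about 2 mm. A picture is of the moment at which its call begins. There is no depth.
- arm.close_job(): hands the job in, once; it reports no verdict.
The state is a dict: "t": time; "joints": joint angles; "joint_vel": joint speeds; "joint_efforts": joint torques, N m; "ee_pos": TCP position; "ee_rot": TCP orientation; "ft_force": force on the tool from outside, world axes, zero at the start; "moment": the same for the moment, N m; "finger_gap": finger opening in mm.
Only numpy, scipy, OpenCV 4.12 (cv2) and the standard library are available. Lean on these libraries where they do the work, as an engineer would, in place of code of your own. Each camera call takes 0.05 s, during which the arm holds its last target. There are 200 camera calls.

## Working session

There is one attempt and no reset: what is moved stays moved. The work goes in short steps, Python scripts to look and compute and a shell command to move; the robot and the scene stay as the last step left them, time stands still between calls to the robot, and variables do not carry over. Pictures are saved under pics/ and viewed, about 12 in all and at most 16, crops included, and the job is handed in when it is done.

```bash
ls; mkdir -p pics
cat > h.py <<'E'
import numpy as np, cv2
from plant import arm, cams
def shot(name,fn=None):
    c=cams.camera(name); im=np.ascontiguousarray(c["pixels"][:,:,::-1])
    if fn: cv2.imwrite("pics/"+fn,im); np.savez("pics/"+fn[:-4],K=c["K"],T=c["cam_to_world"])
    return im,np.array(c["K"]),np.array(c["cam_to_world"])
def load(fn):
    d=np.load("pics/"+fn[:-4]+".npz"); return cv2.imread("pics/"+fn),d["K"],d["T"]
def ray(K,T,uv):
    d=T[:3,:3]@np.linalg.solve(K,[uv[0],uv[1],1.]); return T[:3,3],d/np.linalg.norm(d)
def onz(K,T,uv,z):
    o,d=ray(K,T,uv); return o+d*(z-o[2])/d[2]
def proj(K,T,p):
    q=T[:3,:3].T@(np.array(p)-T[:3,3]); q=K@q; return q[:2]/q[2]
def tri(A,B):
    (o1,d1),(o2,d2)=A,B
    M=np.c_[d1,-d2]; s=np.linalg.lstsq(M,o2-o1,rcond=None)[0]
    a,b=o1+s[0]*d1,o2+s[1]*d2; return (a+b)/2,np.linalg.norm(a-b)
E
python3 - <<'E'
from h import *
s=arm.state();print({k:np.round(v,2).tolist() for k,v in s.items()}, arm.tips_ahead)
a,K,T=shot("scene","s0.png");print(K,T.round(2))
b,K,T=shot("side","d0.png");print(T.round(2))
w,K,T=shot("wrist","w0.png");print(K,T.round(2))
E
```

```text
pics
{'t': 0.0, 'joints': [-80.36, 24.45, 4.23, 92.05, -1.95, 63.64, -3.84], 'joint_vel': [-0.01, 0.06, -0.11, 0.07, 0.05, 0.01, -0.0], 'joint_efforts': [-0.0, -93.58, 3.67, -45.42, -0.05, 0.02, 0.0], 'ee_pos': [210.87, 641.03, 403.97], 'ee_rot': [[-0.95, 0.31, -0.0], [0.31, 0.95, -0.0], [-0.0, -0.0, -1.0]], 'ft_force': [-0.1, -0.06, 0.97], 'moment': [0.02, 0.06, -0.05], 'finger_gap': 93.61} 199.2
[[529.42710243   0.         278.12414267]
 [  0.         529.42710243 204.40899907]
 [  0.           0.           1.        ]] [[-8.30000e-01  4.30000e-01 -3.50000e-01  1.05128e+03]
 [ 5.50000e-01  6.30000e-01 -5.50000e-01  7.94020e+02]
 [-1.00000e-02 -6.50000e-01 -7.60000e-01  1.25152e+03]
 [ 0.00000e+00  0.00000e+00  0.00000e+00  1.00000e+00]]
[[ 9.8000e-01 -1.3000e-01  1.4000e-01  3.6750e+02]
 [-1.9000e-01 -6.4000e-01  7.4000e-01 -9.6799e+02]
 [-1.0000e-02 -7.6000e-01 -6.6000e-01  9.2463e+02]
 [ 0.0000e+00  0.0000e+00  0.0000e+00  1.0000e+00]]
[[324.15156085   0.         284.71165623]
 [  0.         324.15156085 207.76410421]
 [  0.           0.           1.        ]] [[ 3.1000e-01  9.2000e-01  2.4000e-01  1.4210e+02]
 [ 9.5000e-01 -3.0000e-01 -8.0000e-02  6.6321e+02]
 [-0.0000e+00  2.6000e-01 -9.7000e-01  3.8389e+02]
 [ 0.0000e+00  0.0000e+00  0.0000e+00  1.0000e+00]]
```

View pics/s0.png

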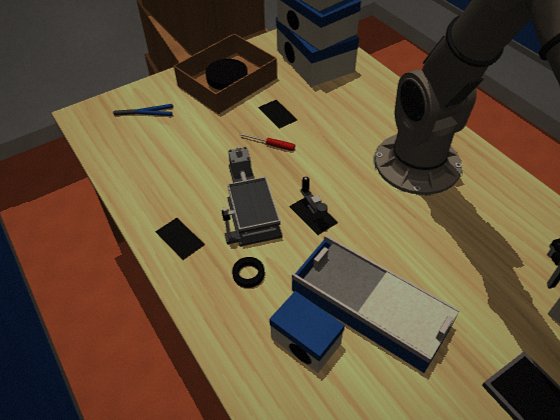

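View pics/d0.png

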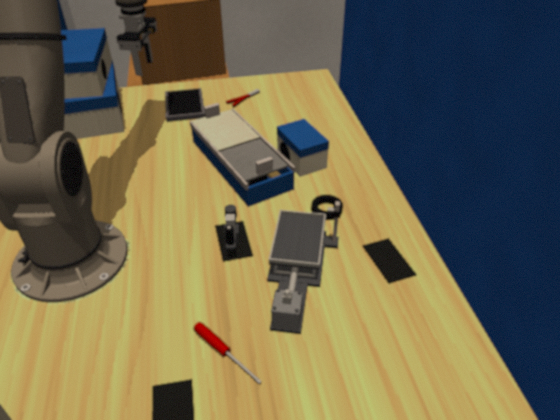

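The scene view shows the case around (375,300), with the grey lid slightly ajar at its upper-left end. The deck is at (253,205), the gearbox at (238,160), the crank on its mat at (315,208) and the post at (228,230). The side view agrees. Next I'll enlarge both.

Run:
```python
from h import *
a,_,_=load("s0.png");b,_,_=load("d0.png")
A=cv2.resize(a[140:370,210:470],None,fx=2.6,fy=2.6,interpolation=cv2.INTER_CUBIC)
B=cv2.resize(b[100:340,180:350],None,fx=2.49,fy=2.49,interpolation=cv2.INTER_CUBIC)
cv2.imwrite("pics/c0.png",cv2.resize(a[140:370,210:470],None,fx=3,fy=2.6*0+2.6,interpolation=cv2.INTER_CUBIC)[:600,:800])
```

```text
(no output)
```

View pics/c0.png

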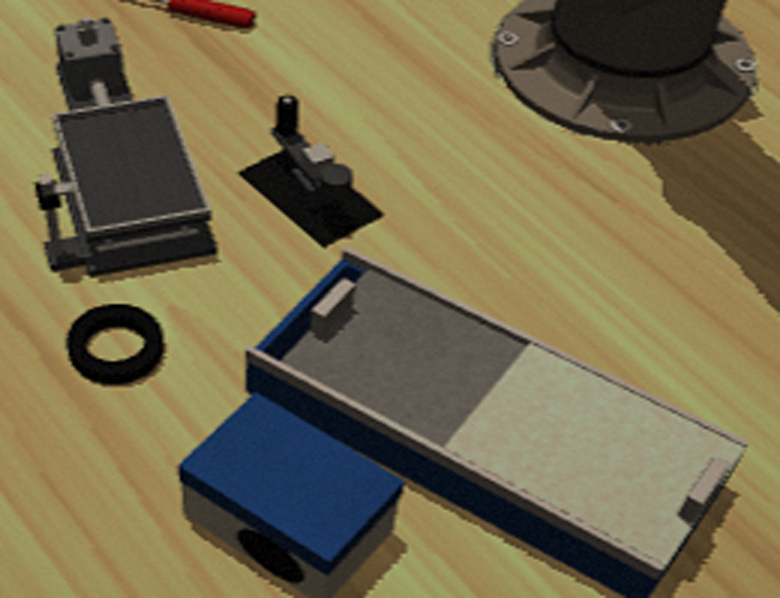

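Run:
```python
from h import *
a,K,T=load("s0.png")
def P(n,x,y,z): print(n,onz(K,T,(210+x/3,140+y/2.6),z).round(0))
for n,x,y,z in [("c-y+x?",345,253,80),("c-y",248,352,80),("c+y",747,446,80),("c+y",660,572,80),("tab1",312,318-12,113),("tab2",352,283,113),("tabmid",333,295,113),
 ("deck",58,112,76),("deck",165,97,76),("deck",210,213,76),("deck",90,230,76),("shaft",88,30,107),("boss",318,152,80),("handle",287,100,102),("weight",335,172,80),("mat",240,174,4),("mat",382,213,4),("mat",325,246,4),("mat",290,150,4),("post",45,185,140),("lidedge",530,343,76),("lidedge",442,446,76)]: P(n,x,y,z)
```

```text
c-y+x? [477. 126.  80.]
c-y [621. 178.  80.]
c+y [340. 493.  80.]
c+y [488. 545.  80.]
tab1 [557. 182. 113.]
tab2 [511. 179. 113.]
tabmid [534. 181. 113.]
deck [ 593. -202.   76.]
deck [ 491. -161.   76.]
deck [548.   9.  76.]
deck [654. -34.  76.]
shaft [ 512. -273.  107.]
boss [415.  -2.  80.]
handle [406. -68. 102.]
weight [418.  31.  80.]
mat [460. -71.   4.]
mat [375.  57.   4.]
mat [450.  64.   4.]
mat [395. -73.   4.]
post [679. -64. 140.]
lidedge [409. 305.  76.]
lidedge [546. 353.  76.]
```

```bash
python3 -m jog '[{"delta_pos":[-0.64,-0.48,0],"turn":[0,0,0],"gripper":-1},{"delta_pos":[-0.64,-0.48,0],"turn":[0,0,0],"gripper":-1},{"delta_pos":[-0.64,-0.48,0],"turn":[0,0,0],"gripper":-1},{"delta_pos":[-0.64,-0.48,0],"turn":[0,0,0],"gripper":-1},{"delta_pos":[-0.64,-0.48,0],"turn":[0,0,0],"gripper":-1},{"delta_pos":[-0.64,-0.48,0],"turn":[0,0,0],"gripper":-1},{"delta_pos":[-0.64,-0.48,0],"turn":[0,0,0],"gripper":-1},{"delta_pos":[-0.64,-0.48,0],"turn":[0,0,0],"gripper":-1},{"delta_pos":[-0.64,-0.48,0],"turn":[0,0,0],"gripper":-1},{"delta_pos":[-0.64,-0.48,0],"turn":[0,0,0],"gripper":-1},{"delta_pos":[-0.64,-0.48,0],"turn":[0,0,0],"gripper":-1},{"delta_pos":[-0.64,-0.48,0],"turn":[0,0,0],"gripper":-1},{"delta_pos":[-0.64,-0.48,0],"turn":[0,0,0],"gripper":-1},{"delta_pos":[-0.64,-0.48,0],"turn":[0,0,0],"gripper":-1},{"delta_pos":[0,0,0],"turn":[0,0,-1],"gripper":-1},{"delta_pos":[0,0,0],"turn":[0,0,-1],"gripper":-1},{"delta_pos":[0,0,0],"turn":[0,0,-1],"gripper":-1},{"delta_pos":[0,0,0],"turn":[0,0,-1],"gripper":-1},{"delta_pos":[0,0,0],"turn":[0,0,-1],"gripper":-1},{"delta_pos":[0,0,0],"turn":[0,0,-0.6],"gripper":-1}]'
cat >> h.py <<'E'
def go(p,yaw=None,st=None):
    """tool-frame delta rows (units of full scale) from the present pose to grasp-point target p (world); yaw = angle of tool y axis mod 180"""
    s=st or arm.state(); R=np.array(s["ee_rot"]); e=np.array(s["ee_pos"]); g=e+180*R[:,2]
    d=R.T@(np.array(p)-g)/50
    cy=np.degrees(np.arctan2(R[1,1],R[0,1]))
    out="grasp %s yaw_y %.1f tilt %s | total delta %s"%(g.round(1),cy,R[:2,2].round(3),d.round(2))
    if yaw is not None:
        dy=(yaw-cy+90)%180-90; out+=" turn z (units) %.2f"%(-np.radians(dy)/.12)
    print(out)
E
python3 - <<'E'
from h import *
go((534,181,103),110.5)
w,K,T=shot("wrist","w1.png")
E
```

```text
t: 2.65
ee_pos: [540.2, 165.3, 401.3]
ee_rot: [[-0.93, -0.367, -0.004], [-0.367, 0.93, -0.005], [0.006, -0.003, -1.0]]
ft_force: [-0.8, -0.3, 1.0]
finger_gap: 94.0
grasp [539.5 164.3 221.3] yaw_y 111.5 tilt [-0.004 -0.005] | total delta [-0.03  0.36  2.36] turn z (units) 0.15
```

View pics/w1.png

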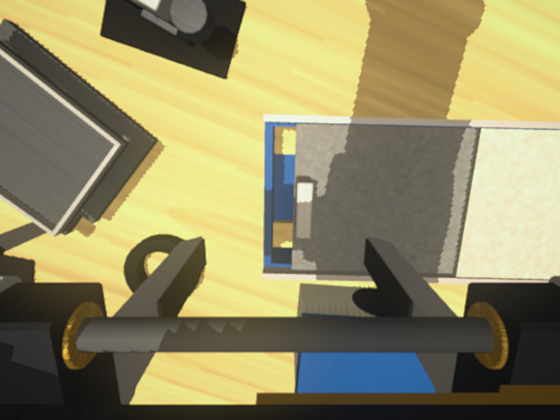

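The wrist view shows the tab's top face centred near (304,208), the case's end edge at u≈265 with its top edges at v≈118 and 276, and a gap at (283,195) where the lid is ajar.

Run:
```python
from h import *
w,K,T=load("w1.png")
for n,u,z in [("tab",(304.5,208),113),("tab a",(305,179),113),("tab b",(304,238),113),("c1",(265,118),81),("c2",(264,275),81),("edge1",(470,122),81),("e2",(457,278),81),("up1",(480,123),81)]: print(n,onz(K,T,u,z).round(1))
# tab height from scene view triangulation
a,K2,T2=load("s0.png")
print(tri(ray(K,T,(304.5,208)),ray(K2,T2,(210+333/3,140+296/2.6))))
o=onz(K,T,(304.5,208),113); go((o[0],o[1],103),109.5)
```

```text
tab [531.5 177.4 113. ]
tab a [508.2 168.2 113. ]
tab b [556.7 187.3 113. ]
c1 [474.6 117.7  81. ]
c2 [618.3 170.7  81. ]
edge1 [410.6 289.5  81. ]
e2 [549.4 353.3  81. ]
up1 [408.1 298.2  81. ]
(array([532.21524038, 178.67354283, 107.4310208 ]), np.float64(1.322691775279234))
grasp [539.5 164.3 221.3] yaw_y 111.7 tilt [-0.004 -0.005] | total delta [0.04 0.31 2.37] turn z (units) 0.32
```

```bash
python3 -m jog '[{"delta_pos":[0.01,0.16,0.4],"turn":[0,0,0.17],"gripper":-0.4},{"delta_pos":[0,0.15,0.5],"turn":[0,0,0],"gripper":-0.4},{"delta_pos":[0,0,0.5],"turn":[0,0,0],"gripper":-0.4},{"delta_pos":[0,0,0.5],"turn":[0,0,0],"gripper":-0.4},{"delta_pos":[0,0,0.45],"turn":[0,0,0],"gripper":-0.4},{"delta_pos":[0,0,0],"turn":[0,0,0],"gripper":1},{"delta_pos":[0,0,0],"turn":[0,0,0],"gripper":1},{"delta_pos":[0,0,0],"turn":[0,0,0],"gripper":1},{"delta_pos":[0,0,0],"turn":[0,0,0],"gripper":1},{"delta_pos":[0,0,0],"turn":[0,0,0],"gripper":1},{"delta_pos":[0,0,0],"turn":[0,0,0],"gripper":1}]'; python3 -c "
from h import *
go((530,177,103),110.3)"
```

```text
t: 4.08
ee_pos: [534.2, 179.6, 283.4]
ee_rot: [[-0.94, -0.341, -0.001], [-0.341, 0.94, -0.003], [0.002, -0.003, -1.0]]
ft_force: [0.7, -0.1, -4.0]
finger_gap: 14.1
grasp [534.1 179.  103.4] yaw_y 110.0 tilt [-0.001 -0.003] | total delta [ 0.09 -0.01  0.01] turn z (units) -0.05
```

```bash
python3 -m jog '[{"delta_pos":[0,0.2,0],"turn":[0,0,0],"gripper":1},{"delta_pos":[0,0.4,0],"turn":[0,0,0],"gripper":1},{"delta_pos":[0,0.4,0],"turn":[0,0,0],"gripper":1},{"delta_pos":[0,0.4,0],"turn":[0,0,0],"gripper":1},{"delta_pos":[0,0.4,0],"turn":[0,0,0],"gripper":1},{"delta_pos":[0,0.4,0],"turn":[0,0,0],"gripper":1},{"delta_pos":[0,0.4,0],"turn":[0,0,0],"gripper":1},{"delta_pos":[0,0.3,0],"turn":[0,0,0],"gripper":1},{"delta_pos":[0,0,0],"turn":[0,0,0],"gripper":1}]'; python3 -c "
from h import *
go((534.1,179,103),110.3)"
```

```text
t: 5.2
ee_pos: [481.8, 323.1, 283.4]
ee_rot: [[-0.94, -0.341, -0.0], [-0.341, 0.94, -0.004], [0.001, -0.004, -1.0]]
ft_force: [0.5, -1.5, 1.0]
finger_gap: 13.8
grasp [481.8 322.4 103.4] yaw_y 109.9 tilt [-0.    -0.004] | total delta [-0.01 -3.05  0.02] turn z (units) -0.05
```

```bash
for i in 1 2; do python3 -m jog '[{"delta_pos":[0,0.06,0],"turn":[0,0,0],"gripper":1},{"delta_pos":[0,0.06,0],"turn":[0,0,0],"gripper":1}]'; done
```

```text
t: 5.45
ee_pos: [481.5, 324.5, 283.3]
ee_rot: [[-0.942, -0.337, 0.001], [-0.337, 0.941, -0.011], [0.003, -0.01, -1.0]]
ft_force: [4.2, -16.3, 7.1]
finger_gap: 13.9
t: 5.7
ee_pos: [481.5, 325.5, 283.3]
ee_rot: [[-0.943, -0.332, 0.001], [-0.332, 0.943, -0.016], [0.004, -0.016, -1.0]]
ft_force: [4.6, -15.6, 7.5]
finger_gap: 13.9
```

```bash
python3 -m jog '[{"delta_pos":[0,-0.04,0],"turn":[0,0,0],"gripper":-1},{"delta_pos":[0,0,0],"turn":[0,0,0],"gripper":-1},{"delta_pos":[0,0,0],"turn":[0,0,0],"gripper":-1},{"delta_pos":[0,0,-0.4],"turn":[0,0,0],"gripper":-1},{"delta_pos":[0,0,-0.8],"turn":[0.12,0,0],"gripper":-1},{"delta_pos":[0,-0.6,-0.8],"turn":[0,0,0],"gripper":-1},{"delta_pos":[0,-0.8,-0.6],"turn":[0,0,0],"gripper":-1},{"delta_pos":[0,-0.8,0],"turn":[0,0,0],"gripper":-1},{"delta_pos":[0,0,0],"turn":[0,0,0],"gripper":-1}]'; python3 -c "
from h import *
go((518,236,103),20.3)
w,K,T=shot('wrist','w2.png')"
```

```text
t: 6.82
ee_pos: [518.1, 222.3, 420.8]
ee_rot: [[-0.942, -0.335, 0.006], [-0.335, 0.942, -0.029], [0.004, -0.03, -1.0]]
ft_force: [0.2, -0.2, -0.6]
finger_gap: 94.0
grasp [519.1 217.1 240.8] yaw_y 109.6 tilt [ 0.006 -0.029] | total delta [-0.12  0.45  2.74] turn z (units) 12.98
```

View pics/w2.png

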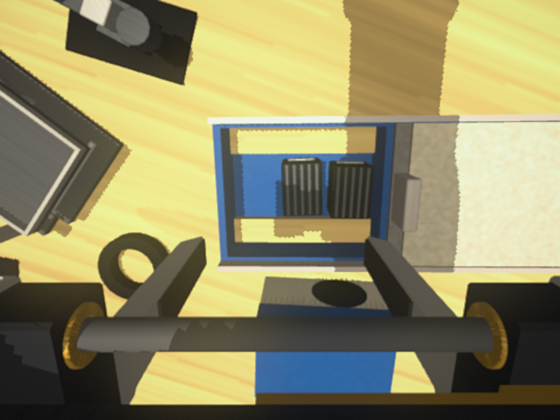

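Two modules are in the bay. Their tops are at about (302,187) and (349,189), both nearly square to the case, and the bay is fully clear. The third is absent: the floor at (260,185) is empty.

Run:
```python
from h import *
w,K,T=load("w2.png")
g=cv2.cvtColor(w,cv2.COLOR_BGR2HSV); m=((g[:,:,2]<70)&(g[:,:,1]<110)).astype(np.uint8); m[:,:275]=0;m[:,374:]=0;m[:150]=0;m[225:]=0
m=cv2.morphologyEx(m,cv2.MORPH_CLOSE,np.ones((3,3)))
# corners by hand
Q={"A":[(282,160),(321,158),(323,215),(285,216)],"B":[(330,162),(370,163),(371,218),(328,217)]}
for n,q in Q.items():
    p=np.array([onz(K,T,u,54) for u in q]); print(n,p.mean(0).round(1),[np.linalg.norm(p[i]-p[(i+1)%4]).round(0) for i in range(4)], [np.degrees(np.arctan2(*(p[j]-p[i])[1::-1])).round(1) for i,j in((0,3),(1,2),(0,1),(3,2))])
for n,u,z in [("c1",(210,120),81),("c2",(219,268),81),("tabtop",(413,203),113)]: print(n,onz(K,T,u,z).round(1))
cv2.imwrite("pics/m.png",cv2.resize(w[140:240,200:400],None,fx=4,fy=4))
```

```text
A [510.3 227.3  54. ] [np.float64(41.0), np.float64(63.0), np.float64(42.0), np.float64(62.0)] [np.float64(22.5), np.float64(23.2), np.float64(112.7), np.float64(111.6)]
B [495.8 276.1  54. ] [np.float64(42.0), np.float64(61.0), np.float64(47.0), np.float64(61.0)] [np.float64(19.5), np.float64(24.3), np.float64(108.3), np.float64(108.7)]
c1 [473.8 118.2  81. ]
c2 [618.7 170.6  81. ]
tabtop [479.2 320.3 113. ]
```

View pics/m.png

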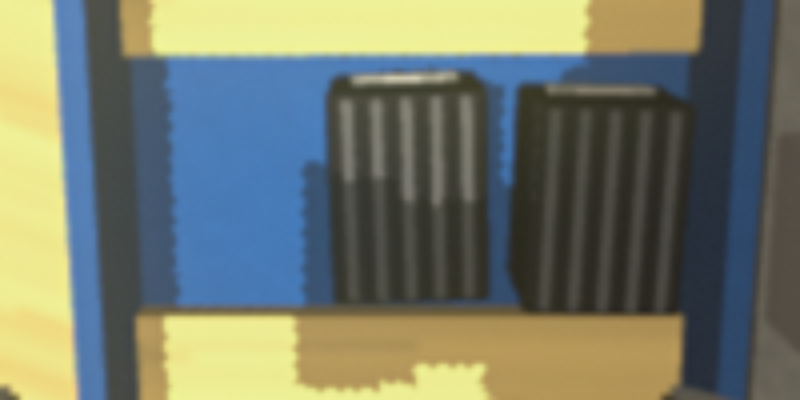

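Run:
```python
from h import *
w,K,T=load("w2.png")
C=[]
for n,u,h in [("A",(302.3,189.7),(38.5,51.7)),("B",(353.5,192),(38,52))]:
    p=onz(K,T,u,53); q=[onz(K,T,(u[0]+a*h[0]/2,u[1]+b*h[1]/2),53) for a,b in((1,0),(-1,0),(0,1),(0,-1))]
    print(n,p.round(1),np.linalg.norm(q[0]-q[1]).round(1),np.linalg.norm(q[2]-q[3]).round(1)); C.append(p)
y=np.array([-.347,.938]);x=np.array([.938,.347]); end=np.array([546.3,144.4])
for p in C: print("case frame x,y",(p[:2]-end)@x,(p[:2]-end)@y-198)
go((C[0][0],C[0][1],42),20.3)
```

```text
A [512.5 227.6  53. ] 42.0 57.5
B [496.  280.8  53. ] 41.1 57.8
case frame x,y -2.8013713565565297 -108.23691679139858
case frame x,y 0.1145662837592809 -52.58702039006022
grasp [518.5 219.  240.7] yaw_y 109.7 tilt [ 0.005 -0.029] | total delta [0.04 0.32 3.97] turn z (units) 13.00
```

```bash
python3 -m jog '[{"delta_pos":[0,0,0],"turn":[-0.23,0.03,0],"gripper":-1},{"delta_pos":[0,0,0],"turn":[0,0,1],"gripper":-1},{"delta_pos":[0,0,0],"turn":[0,0,1],"gripper":-1},{"delta_pos":[0,0,0],"turn":[0,0,1],"gripper":-1},{"delta_pos":[0,0,0],"turn":[0,0,1],"gripper":-1},{"delta_pos":[0,0,0],"turn":[0,0,1],"gripper":-1},{"delta_pos":[0,0,0],"turn":[0,0,1],"gripper":-1},{"delta_pos":[0,0,0],"turn":[0,0,1],"gripper":-1},{"delta_pos":[0,0,0],"turn":[0,0,1],"gripper":-1},{"delta_pos":[0,0,0],"turn":[0,0,1],"gripper":-1},{"delta_pos":[0,0,0],"turn":[0,0,1],"gripper":-1},{"delta_pos":[0,0,0],"turn":[0,0,1],"gripper":-1},{"delta_pos":[0,0,0],"turn":[0,0,1],"gripper":-1},{"delta_pos":[0,0,0],"turn":[0,0,1],"gripper":-1},{"delta_pos":[0,0,0],"turn":[0,0,0],"gripper":-1}]'; python3 -c "
from h import *
print(arm.state()['joints'])
go((512.5,227.6,42),20.3)"
```

```text
t: 8.75
ee_pos: [510.6, 243.0, 413.9]
ee_rot: [[-0.322, 0.946, -0.026], [0.946, 0.323, 0.009], [0.017, -0.021, -1.0]]
ft_force: [-0.3, -0.6, 0.1]
finger_gap: 94.1
[-54.4574368   14.92038366  27.50706036 106.56960088  -9.09913891
  61.5073837   -4.4259977 ]
grasp [506.  244.7 233.9] yaw_y 18.8 tilt [-0.026  0.009] | total delta [-0.43  0.1   3.83] turn z (units) -0.21
```

```bash
sed -i 's/    print(out)/    w=-R[2]; out+=" | level turn x %.2f y %.2f"%(-w[1]\/.12,w[0]\/.12)\n    print(out)/' h.py
python3 -m jog '[{"delta_pos":[0,0,0],"turn":[-0.17,-0.14,-0.2],"gripper":-1},{"delta_pos":[0,0,0],"turn":[0,0,0],"gripper":-1}]'; python3 -c "
from h import *
go((512.5,227.6,42),20.3)"
```

```text
t: 9.0
ee_pos: [510.3, 243.9, 413.5]
ee_rot: [[-0.353, 0.936, 0.0], [0.936, 0.353, 0.0], [-0.0, 0.0, -1.0]]
ft_force: [-0.3, 0.5, 0.3]
finger_gap: 94.1
grasp [510.3 243.9 233.5] yaw_y 20.6 tilt [0. 0.] | total delta [-0.32 -0.07  3.83] turn z (units) 0.05 | level turn x 0.00 y 0.00
```

```bash
python3 -m jog '[{"delta_pos":[-0.16,-0.04,0.4],"turn":[0,0,0],"gripper":-1},{"delta_pos":[-0.16,-0.03,0.6],"turn":[0,0,0],"gripper":-1},{"delta_pos":[0,0,0.7],"turn":[0,0,0],"gripper":-1},{"delta_pos":[0,0,0.7],"turn":[0,0,0],"gripper":-1},{"delta_pos":[0,0,0.6],"turn":[0,0,0],"gripper":-1},{"delta_pos":[0,0,0.4],"turn":[0,0,0],"gripper":-1},{"delta_pos":[0,0,0.3],"turn":[0,0,0],"gripper":-1},{"delta_pos":[0,0,0.13],"turn":[0,0,0],"gripper":-1},{"delta_pos":[0,0,0],"turn":[0,0,0],"gripper":1},{"delta_pos":[0,0,0],"turn":[0,0,0],"gripper":1},{"delta_pos":[0,0,0],"turn":[0,0,0],"gripper":1},{"delta_pos":[0,0,0],"turn":[0,0,0],"gripper":1},{"delta_pos":[0,0,0],"turn":[0,0,0],"gripper":1}]'; python3 -c "
from h import *
go((512.5,227.6,42),20.3)"
```

```text
t: 10.62
ee_pos: [513.4, 228.7, 218.5]
ee_rot: [[-0.364, 0.931, 0.003], [0.931, 0.364, 0.005], [0.004, 0.004, -1.0]]
ft_force: [0.2, -0.2, -3.6]
finger_gap: 59.7
grasp [513.9 229.7  38.6] yaw_y 21.4 tilt [0.003 0.005] | total delta [-0.03 -0.04 -0.07] turn z (units) 0.15 | level turn x 0.04 y -0.03
```

```bash
python3 -m jog '[{"delta_pos":[0,0,-0.3],"turn":[0,0,0],"gripper":1},{"delta_pos":[0,0,-0.6],"turn":[0,0,0],"gripper":1},{"delta_pos":[0,0,-0.8],"turn":[0,0,0],"gripper":1},{"delta_pos":[0,0,-0.8],"turn":[0,0,0],"gripper":1},{"delta_pos":[-0.2,0,-0.7],"turn":[0,0,0],"gripper":1},{"delta_pos":[-0.6,-0.1,-0.1],"turn":[0,0,0],"gripper":1},{"delta_pos":[-0.7,-0.14,0],"turn":[0,0,0],"gripper":1},{"delta_pos":[-0.7,-0.14,0],"turn":[0,0,0],"gripper":1},{"delta_pos":[-0.7,-0.14,0],"turn":[0,0,0],"gripper":1},{"delta_pos":[-0.7,-0.14,0],"turn":[0,0,0],"gripper":1},{"delta_pos":[-0.7,-0.14,0],"turn":[0,0,0],"gripper":1},{"delta_pos":[-0.7,-0.14,0],"turn":[0,0,0],"gripper":1},{"delta_pos":[-0.5,-0.1,0],"turn":[0,0,0.5],"gripper":1},{"delta_pos":[0,0,0],"turn":[0,0,0.9],"gripper":1},{"delta_pos":[0,0,0],"turn":[0,0,0.9],"gripper":1},{"delta_pos":[0,0,0],"turn":[0,0,0.9],"gripper":1},{"delta_pos":[0,0,0],"turn":[0,0,0.9],"gripper":1},{"delta_pos":[0,0,0],"turn":[0,0,0.9],"gripper":1},{"delta_pos":[0,0,0],"turn":[0,0,0.9],"gripper":1},{"delta_pos":[0,0,0],"turn":[0,0,0],"gripper":1}]'; python3 -c "
from h import *
go((579,-71,100),-20)
shot('wrist','w3.png')"
```

```text
t: 13.12
ee_pos: [563.6, -58.6, 402.0]
ee_rot: [[0.369, 0.929, 0.01], [0.929, -0.37, 0.011], [0.014, 0.005, -1.0]]
ft_force: [0.3, -0.6, -3.5]
finger_gap: 59.5
grasp [565.4 -56.6 222. ] yaw_y -21.7 tilt [0.01  0.011] | total delta [-0.2   0.35  2.44] turn z (units) -0.25 | level turn x 0.04 y -0.11
```

View pics/w3.png

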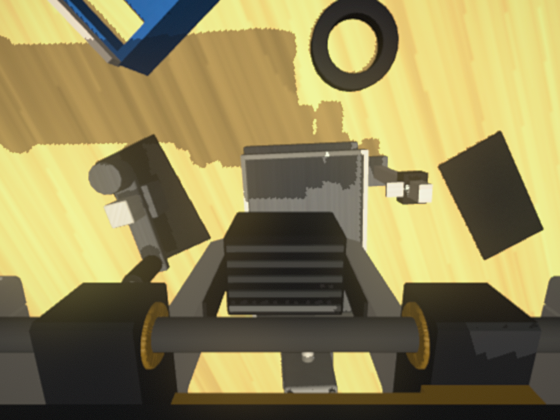

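The held module partly hides the deck. The deck's +y rim corners are at (243,155) and (366,150), and its right edge runs along u≈366. The post and pointer are around (408,188), the shaft tip at (308,357), the boss top at (119,213) and the weight at (104,180).

Run:
```python
from h import *
w,K,T=load("w3.png")
c1,c2=onz(K,T,(244,156),76),onz(K,T,(366.5,150.5),76)
for n,u,z in [("right edge low",(366,248),76),("boss",(119,213),80),("weight",(104,180),80),("handle",(148,263),102),("shaft",(308,357),107),("post",(415,188),140)]: print(n,onz(K,T,u,z).round(1))
print(c1,c2,np.linalg.norm(c1-c2),np.degrees(np.arctan2(*(c2-c1)[1::-1])))
cv2.imwrite("pics/m3.png",np.vstack([cv2.resize(w[120:270,220:450],None,fx=3.4,fy=3.4)]))
```

```text
right edge low [ 626.5 -131.5   76. ]
boss [416.  -7.  80.]
weight [418.5  26.5  80. ]
handle [430.5 -58.3 102. ]
shaft [ 533.7 -205.1  107. ]
post [669.3 -69.8 140. ]
[548.85285822  -1.69865523  76.        ] [657.30512285 -39.37195433  76.        ] 114.80928171416323 -19.155804397239034
```

View pics/m3.png

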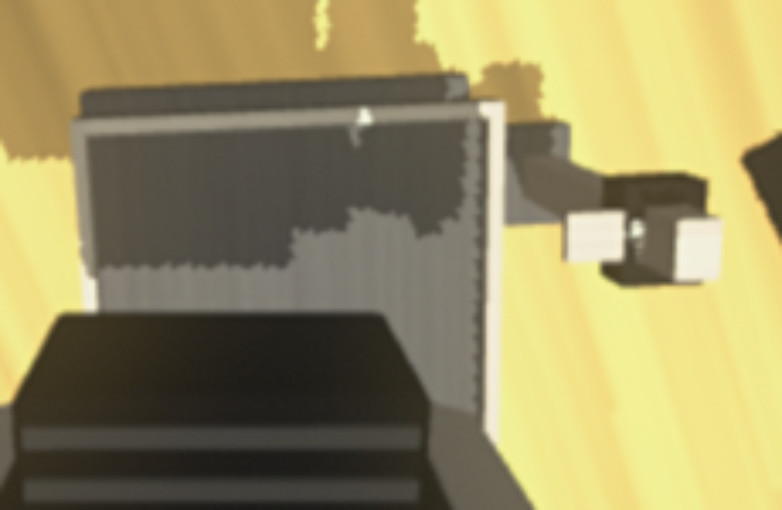

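```bash
python3 -c "
from h import *
go((557.5,-133.1,103),-19.3)"
python3 -m jog '[{"delta_pos":[-0.7,0.3,0],"turn":[0.04,-0.11,-0.35],"gripper":1},{"delta_pos":[-0.7,0.3,0],"turn":[0,0,0],"gripper":1},{"delta_pos":[0,0,0],"turn":[0,0,0],"gripper":1}]'; python3 -c "
from h import *
go((557.5,-133.1,103),-19.3)"
```

```text
grasp [565.4 -56.6 222. ] yaw_y -21.6 tilt [0.01  0.011] | total delta [-1.51  0.4   2.36] turn z (units) -0.33 | level turn x 0.04 y -0.11
t: 13.55
ee_pos: [567.9, -135.7, 402.1]
ee_rot: [[0.32, 0.948, 0.001], [0.948, -0.32, 0.0], [0.001, 0.001, -1.0]]
ft_force: [-0.3, -0.6, -3.5]
finger_gap: 60.1
grasp [ 568.  -135.6  222.1] yaw_y -18.6 tilt [0.001 0.   ] | total delta [-0.02 -0.22  2.38] turn z (units) 0.10 | level turn x 0.01 y -0.01
```

```bash
python3 -m jog '[{"delta_pos":[0,-0.2,0.4],"turn":[0,0,0.08],"gripper":1},{"delta_pos":[0,0,0.6],"turn":[0,0,0],"gripper":1},{"delta_pos":[0,0,0.6],"turn":[0,0,0],"gripper":1},{"delta_pos":[0,0,0.4],"turn":[0,0,0],"gripper":1},{"delta_pos":[0,0,0.3],"turn":[0,0,0],"gripper":1},{"delta_pos":[0,0,0.04],"turn":[0,0,0],"gripper":1},{"delta_pos":[0,0,0],"turn":[0,0,0],"gripper":1}]'; python3 -c "
from h import *
go((557.5,-133.1,100),-19.3)"
```

```text
t: 14.42
ee_pos: [559.4, -129.1, 283.1]
ee_rot: [[0.319, 0.948, 0.003], [0.948, -0.319, 0.003], [0.004, 0.002, -1.0]]
ft_force: [0.4, 0.6, -4.5]
finger_gap: 60.0
grasp [ 560.  -128.5  103.1] yaw_y -18.6 tilt [0.003 0.003] | total delta [-0.1  -0.02  0.06] turn z (units) 0.10 | level turn x 0.02 y -0.03
```

```bash
for i in 1 2 3; do python3 -m jog '[{"delta_pos":[0,0,0.03],"turn":[0,0,0],"gripper":1},{"delta_pos":[0,0,0],"turn":[0,0,0],"gripper":1}]' | grep -E "ee_pos|force"; done
```

```text
ee_pos: [559.8, -129.0, 282.7]
ft_force: [0.8, 0.1, -3.1]
ee_pos: [559.9, -129.1, 281.6]
ft_force: [-1.2, 1.1, -3.2]
ee_pos: [559.9, -129.1, 280.1]
ft_force: [-0.0, -1.4, -4.7]
```

```bash
python3 -m jog '[{"delta_pos":[0,0,0.03],"turn":[0,0,0],"gripper":1},{"delta_pos":[0,0,0],"turn":[0,0,0],"gripper":1}]' | grep -E "ee_pos|force"; python3 -m jog '[{"delta_pos":[0,0,0],"turn":[0,0,0],"gripper":-0.7},{"delta_pos":[0,0,0],"turn":[0,0,0],"gripper":-0.7},{"delta_pos":[0,0,0],"turn":[0,0,0],"gripper":-0.7},{"delta_pos":[0,0,-0.3],"turn":[0,0,0],"gripper":-0.7},{"delta_pos":[0,0,-0.6],"turn":[0,0,0],"gripper":-0.7},{"delta_pos":[0,0,-0.8],"turn":[0,0,0],"gripper":-0.7},{"delta_pos":[0,0,-0.8],"turn":[0,0,0],"gripper":-1},{"delta_pos":[0.5,0,-0.1],"turn":[0,0,0],"gripper":-1},{"delta_pos":[0.7,-0.1,0],"turn":[0,0,-0.9],"gripper":-1},{"delta_pos":[0.7,-0.1,0],"turn":[0,0,-0.9],"gripper":-1},{"delta_pos":[0.7,0,0],"turn":[0,0,-0.9],"gripper":-1},{"delta_pos":[0.7,0,0],"turn":[0,0,-0.9],"gripper":-1},{"delta_pos":[0.7,0,0],"turn":[0,0,-0.9],"gripper":-1},{"delta_pos":[0.7,0,0],"turn":[0,0,-0.9],"gripper":-1},{"delta_pos":[0.7,0,0],"turn":[0,0,0],"gripper":-1},{"delta_pos":[0.7,0,0],"turn":[0,0,0],"gripper":-1},{"delta_pos":[0,0,0],"turn":[0,0,0],"gripper":-1}]'; python3 -c "
from h import *
go((496,280.8,42),20.3)"
```

```text
ee_pos: [560.0, -129.1, 278.5]
ft_force: [0.9, 0.8, -2.4]
t: 17.55
ee_pos: [535.6, 187.3, 418.4]
ee_rot: [[-0.381, 0.924, 0.007], [0.924, 0.381, 0.002], [-0.001, 0.007, -1.0]]
ft_force: [0.2, -0.7, 0.1]
finger_gap: 94.3
grasp [536.8 187.6 238.4] yaw_y 22.4 tilt [0.007 0.002] | total delta [ 2.04 -0.07  3.92] turn z (units) 0.31 | level turn x 0.06 y 0.01
```

Run:
```python
from h import *
w,K,T=shot("wrist","w4.png")
y=np.array([-.347,.938]);x=np.array([.938,.347]); end=np.array([546.3,144.4])
# rectify plane z=53 in case frame: 1px=1mm, x -60..60, y -195..-20
src=[];dst=[]
for X in(-60,60):
  for Y in(-195,-20):
    p=end+X*x+(Y+198)*y; src.append(proj(K,T,(p[0],p[1],53))); dst.append(((Y+195)*4,(X+60)*4))
H=cv2.getPerspectiveTransform(np.float32(src),np.float32(dst)); r=cv2.warpPerspective(w,H,(700,480)); cv2.imwrite("pics/r4.png",r)
```

```text
(no output)
```

View pics/r4.png

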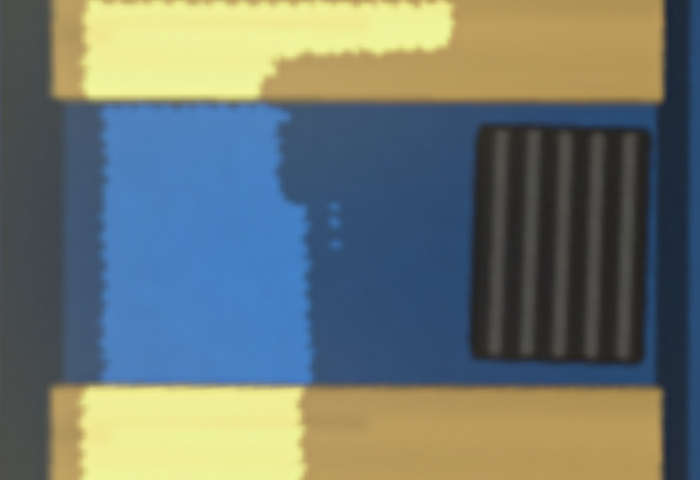

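```bash
python3 -m jog '[{"delta_pos":[0.5,0,0],"turn":[0.06,0,0.35],"gripper":-1},{"delta_pos":[0.5,0,0],"turn":[0,0,0.3],"gripper":-1},{"delta_pos":[0.5,0,0],"turn":[0,0,0],"gripper":-1},{"delta_pos":[0.4,0,0],"turn":[0,0,0],"gripper":-1},{"delta_pos":[0,0,0],"turn":[0,0,0],"gripper":-1}]'; python3 -c "
from h import *
go((497.4,279,42),18.3)"
```

```text
t: 18.23
ee_pos: [503.8, 275.8, 418.3]
ee_rot: [[-0.31, 0.951, 0.001], [0.951, 0.31, -0.004], [-0.004, -0.0, -1.0]]
ft_force: [0.1, -1.3, 0.2]
finger_gap: 94.2
grasp [504.  275.1 238.3] yaw_y 18.1 tilt [ 0.001 -0.004] | total delta [ 0.13 -0.1   3.92] turn z (units) -0.03 | level turn x -0.00 y 0.03
```

Sum of the previous descent overshot by about 3 mm, so I'll aim for 3.86.

```bash
python3 -m jog '[{"delta_pos":[0.13,-0.1,0.4],"turn":[0,0.03,0],"gripper":-1},{"delta_pos":[0,0,0.6],"turn":[0,0,0],"gripper":-1},{"delta_pos":[0,0,0.7],"turn":[0,0,0],"gripper":-1},{"delta_pos":[0,0,0.7],"turn":[0,0,0],"gripper":-1},{"delta_pos":[0,0,0.6],"turn":[0,0,0],"gripper":-1},{"delta_pos":[0,0,0.4],"turn":[0,0,0],"gripper":-1},{"delta_pos":[0,0,0.3],"turn":[0,0,0],"gripper":-1},{"delta_pos":[0,0,0.14],"turn":[0,0,0],"gripper":-1},{"delta_pos":[0,0,0],"turn":[0,0,0],"gripper":1},{"delta_pos":[0,0,0],"turn":[0,0,0],"gripper":1},{"delta_pos":[0,0,0],"turn":[0,0,0],"gripper":1},{"delta_pos":[0,0,0],"turn":[0,0,0],"gripper":1},{"delta_pos":[0,0,0],"turn":[0,0,0],"gripper":1}]'; python3 -c "
from h import *
go((497.4,279,42),18.3)"
```

```text
t: 19.85
ee_pos: [501.9, 272.5, 223.8]
ee_rot: [[-0.308, 0.951, 0.006], [0.952, 0.308, 0.0], [-0.002, 0.006, -1.0]]
ft_force: [-0.4, -0.3, -2.8]
finger_gap: 60.3
grasp [502.9 272.5  43.8] yaw_y 17.9 tilt [0.006 0.   ] | total delta [ 0.16 -0.07  0.04] turn z (units) -0.06 | level turn x 0.05 y 0.01
```

```bash
python3 -m jog '[{"delta_pos":[0,0,-0.3],"turn":[0,0,0],"gripper":1},{"delta_pos":[0,0,-0.6],"turn":[0,0,0],"gripper":1},{"delta_pos":[0,0,-0.8],"turn":[0,0,0],"gripper":1},{"delta_pos":[0,0,-0.8],"turn":[0,0,0],"gripper":1},{"delta_pos":[-0.3,0,-0.8],"turn":[0,0,0],"gripper":1},{"delta_pos":[-0.7,-0.1,-0.1],"turn":[0,0,0],"gripper":1},{"delta_pos":[-0.8,-0.1,0],"turn":[0,0,0],"gripper":1},{"delta_pos":[-0.8,-0.1,0],"turn":[0,0,0],"gripper":1},{"delta_pos":[-0.8,-0.1,0],"turn":[0,0,0],"gripper":1},{"delta_pos":[-0.8,-0.1,0],"turn":[0,0,0],"gripper":1},{"delta_pos":[-0.8,-0.1,0],"turn":[0,0,0],"gripper":1},{"delta_pos":[-0.8,-0.1,0],"turn":[0,0,0],"gripper":1},{"delta_pos":[-0.6,-0.05,0],"turn":[0,0,0.5],"gripper":1},{"delta_pos":[0,0,0],"turn":[0,0,0.9],"gripper":1},{"delta_pos":[0,0,0],"turn":[0,0,0.9],"gripper":1},{"delta_pos":[0,0,0],"turn":[0,0,0.9],"gripper":1},{"delta_pos":[0,0,0],"turn":[0,0,0.9],"gripper":1},{"delta_pos":[0,0,0],"turn":[0,0,0.9],"gripper":1},{"delta_pos":[0,0,0],"turn":[0,0,0.2],"gripper":1},{"delta_pos":[0,0,0],"turn":[0,0,0],"gripper":1}]'; python3 -c "
from h import *
go((577,-77.4,108),-19.3)
shot('wrist','w5.png')"
```

```text
t: 22.35
ee_pos: [561.4, -58.7, 417.7]
ee_rot: [[0.328, 0.945, 0.016], [0.945, -0.328, 0.008], [0.013, 0.013, -1.0]]
ft_force: [-0.7, -0.1, -2.1]
finger_gap: 60.0
grasp [564.4 -57.3 237.8] yaw_y -19.1 tilt [0.016 0.008] | total delta [-0.33  0.34  2.6 ] turn z (units) 0.02 | level turn x 0.11 y -0.11
```

View pics/w5.png

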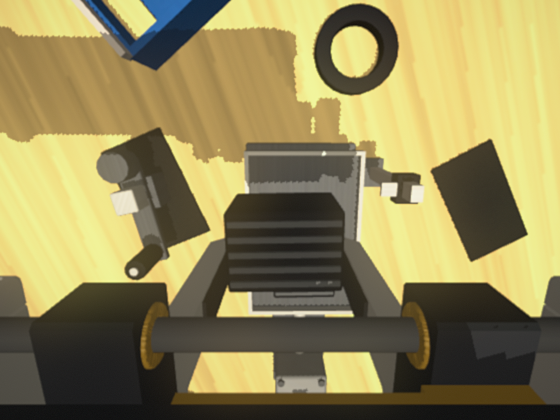

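```bash
python3 - <<'E'
from h import *
w,K,T=load("w5.png")
a=onz(K,T,(304.5,153),76);b=onz(K,T,(303,312),76);print(a,b,np.linalg.norm(a-b),np.degrees(np.arctan2(*(a-b)[1::-1]))-90,(a+b)/2)
for n,u,z in [("boss",(124,202),80),("weight",(112,166),80),("handle",(136,271),102)]: print(n,onz(K,T,u,z).round(1))
E
python3 -m jog '[{"delta_pos":[-0.3,0.3,0],"turn":[0.11,-0.11,0.02],"gripper":1},{"delta_pos":[0,0,0],"turn":[0,0,0],"gripper":1}]'; python3 -c "
from h import *
go((577,-77.4,108),-19.3)"
```

```text
[601.6561743 -21.246373   76.       ] [ 545.01513667 -187.30662396   76.        ] 175.45430770495443 -18.83385548657759 [ 573.33565548 -104.27649848   76.        ]
boss [415.5  -7.5  80. ]
weight [420.4  29.   80. ]
handle [407.7 -73.2 102. ]
t: 22.65
ee_pos: [570.8, -78.0, 418.1]
ee_rot: [[0.327, 0.945, -0.0], [0.945, -0.327, 0.0], [-0.0, -0.0, -1.0]]
ft_force: [0.7, 0.4, -3.2]
finger_gap: 59.7
grasp [570.7 -78.  238.1] yaw_y -19.1 tilt [-0.  0.] | total delta [0.05 0.12 2.6 ] turn z (units) 0.04 | level turn x -0.00 y 0.00
```

```bash
python3 -m jog '[{"delta_pos":[0.03,0.1,0.4],"turn":[0,0,0],"gripper":1},{"delta_pos":[0,0,0.7],"turn":[0,0,0],"gripper":1},{"delta_pos":[0,0,0.6],"turn":[0,0,0],"gripper":1},{"delta_pos":[0,0,0.5],"turn":[0,0,0],"gripper":1},{"delta_pos":[0,0,0.3],"turn":[0,0,0],"gripper":1},{"delta_pos":[0,0,0.05],"turn":[0,0,0],"gripper":1},{"delta_pos":[0,0,0],"turn":[0,0,0],"gripper":1}]'; python3 -c "
from h import *
go((577,-77.4,104),-19.3)"
```

```text
t: 23.52
ee_pos: [575.8, -75.5, 282.4]
ee_rot: [[0.321, 0.947, -0.002], [0.947, -0.321, 0.003], [0.002, -0.003, -1.0]]
ft_force: [-0.8, -0.3, 1.5]
finger_gap: 59.9
grasp [575.5 -75.  102.4] yaw_y -18.7 tilt [-0.002  0.003] | total delta [-0.03  0.04 -0.03] turn z (units) 0.09 | level turn x -0.02 y -0.02
```

```bash
python3 -m jog '[{"delta_pos":[0,0,0],"turn":[0,0,0],"gripper":-0.7},{"delta_pos":[0,0,0],"turn":[0,0,0],"gripper":-0.7},{"delta_pos":[0,0,0],"turn":[0,0,0],"gripper":-0.7},{"delta_pos":[0,0,-0.3],"turn":[0,0,0],"gripper":-0.7},{"delta_pos":[0,0,-0.6],"turn":[0,0,0],"gripper":-0.7},{"delta_pos":[0,0,-0.8],"turn":[0,0,0],"gripper":-0.7},{"delta_pos":[0,0,-0.6],"turn":[0,0,0],"gripper":-0.2},{"delta_pos":[0,-0.5,-0.1],"turn":[0,0,-0.8],"gripper":-0.2},{"delta_pos":[0,-0.7,0],"turn":[0,0,-0.8],"gripper":-0.2},{"delta_pos":[0,-0.7,0],"turn":[0,0,0],"gripper":-0.2},{"delta_pos":[0,-0.6,0],"turn":[0,0,0],"gripper":-0.2},{"delta_pos":[0,-0.4,0],"turn":[0,0,0],"gripper":-0.2},{"delta_pos":[0,0,0],"turn":[0,0,0],"gripper":-0.2}]'; python3 -c "
from h import *
go((415.5,-7.5,71),-7.3)
shot('wrist','w6.png')"
```

```text
t: 25.15
ee_pos: [430.2, -50.6, 413.7]
ee_rot: [[0.13, 0.992, 0.006], [0.992, -0.13, 0.005], [0.006, 0.005, -1.0]]
ft_force: [0.2, 0.4, 0.4]
finger_gap: 56.7
grasp [431.2 -49.7 233.7] yaw_y -7.5 tilt [0.006 0.005] | total delta [ 0.78 -0.44  3.26] turn z (units) -0.02 | level turn x 0.04 y -0.05
```

View pics/w6.png

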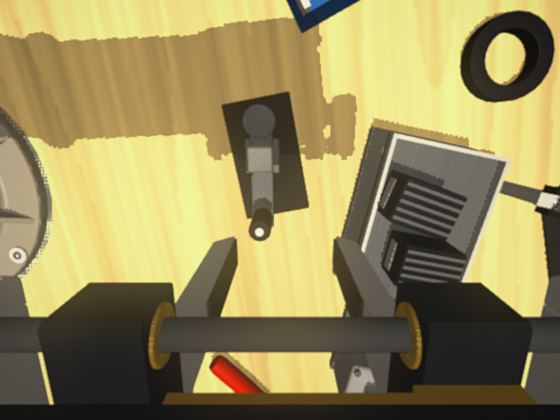

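Both modules stand upright on the deck, at (430,205) and (430,258). The boss top is at (260,160), the handle top at (259,232), and the mat corners at (222,105), (289,92), (308,207) and (248,217).

Run:
```python
from h import *
w,K,T=load("w6.png")
for n,u,z in [("boss",(260,160),80),("weight",(259,120),80),("handle",(259.5,232),102)]+[("mat",u,4) for u in((222,105),(289,92),(308,207),(248,217))]: print(n,onz(K,T,u,z).round(1))
w5,K5,T5=load("w5.png")
print(tri(ray(K,T,(260,160)),ray(K5,T5,(124,202))), tri(ray(K,T,(259.5,232)),ray(K5,T5,(136,271))))
for u,z in [((260,160),80),]: p=onz(K,T,u,z); go((p[0],p[1],71),-7.3)
```

```text
boss [415.   -8.3  80. ]
weight [419.6  28.6  80. ]
handle [406.3 -73.3 102. ]
mat [374.8  52.2   4. ]
mat [452.9  56.2   4. ]
mat [459.2 -80.8   4. ]
mat [383.4 -83.8   4. ]
(array([414.99718101,  -7.95168623,  79.23582603]), np.float64(0.9193027712347754)) (array([405.9766563 , -74.10557205,  99.16247925]), np.float64(0.25514028921737264))
grasp [432.  -49.7 233.8] yaw_y -7.5 tilt [0.006 0.005] | total delta [ 0.76 -0.46  3.26] turn z (units) -0.02 | level turn x 0.05 y -0.05
```

```bash
python3 -m jog '[{"delta_pos":[0.4,-0.23,0],"turn":[0.04,-0.05,0],"gripper":-0.2},{"delta_pos":[0.35,-0.2,0.2],"turn":[0,0,0],"gripper":-0.2},{"delta_pos":[0,0,0.5],"turn":[0,0,0],"gripper":-0.2},{"delta_pos":[0,0,0.6],"turn":[0,0,0],"gripper":-0.2},{"delta_pos":[0,0,0],"turn":[0,0,0],"gripper":-0.2}]'; python3 -c "
from h import *
print(arm.state()['joints'])
go((415,-8,71.5),-7.5)"
```

```text
t: 25.82
ee_pos: [419.2, -10.0, 349.6]
ee_rot: [[0.132, 0.991, 0.005], [0.991, -0.132, -0.002], [-0.002, 0.005, -1.0]]
ft_force: [-0.1, -0.5, 0.5]
finger_gap: 56.5
[-47.56645129   3.38418799  42.39135281 128.44609485  -2.82502994
  48.82783263 -10.97162771]
grasp [420.1 -10.4 169.6] yaw_y -7.6 tilt [ 0.005 -0.002] | total delta [ 0.04 -0.12  1.96] turn z (units) -0.01 | level turn x 0.04 y 0.01
```

```bash
python3 -m jog '[{"delta_pos":[0.04,-0.11,0.4],"turn":[0.04,0,0],"gripper":-0.2},{"delta_pos":[0,0,0.5],"turn":[0,0,0],"gripper":-0.2},{"delta_pos":[0,0,0.5],"turn":[0,0,0],"gripper":-0.2},{"delta_pos":[0,0,0.35],"turn":[0,0,0],"gripper":-0.2},{"delta_pos":[0,0,0.1],"turn":[0,0,0],"gripper":-0.2},{"delta_pos":[0,0,0],"turn":[0,0,0],"gripper":-0.2}]'; python3 -c "
from h import *
print(arm.state()['joints'])
go((415,-8,71.5),-7.5)"
```

```text
t: 26.58
ee_pos: [421.0, -7.4, 260.7]
ee_rot: [[0.133, 0.991, 0.006], [0.991, -0.133, -0.001], [0.0, 0.006, -1.0]]
ft_force: [-0.8, 0.4, 0.8]
finger_gap: 56.4
[-41.47087176  15.45239292  38.76418093 132.61521352 -16.39771044
  35.97399669   1.94220415]
grasp [422.2  -7.6  80.7] yaw_y -7.7 tilt [ 0.006 -0.001] | total delta [-0.03 -0.14  0.18] turn z (units) -0.02 | level turn x 0.05 y -0.00
```

```bash
python3 -m jog '[{"delta_pos":[-0.02,-0.15,0.1],"turn":[0.05,0,0],"gripper":-0.2},{"delta_pos":[0,-0.05,0.08],"turn":[0,0,0],"gripper":-0.2},{"delta_pos":[0,0,0],"turn":[0,0,0],"gripper":-0.2}]'; python3 -c "
from h import *
go((415,-8,71.5),-7.5)"
```

```text
t: 26.95
ee_pos: [410.9, -6.9, 252.6]
ee_rot: [[0.133, 0.991, 0.002], [0.991, -0.133, 0.002], [0.002, 0.002, -1.0]]
ft_force: [-0.1, 0.6, 0.3]
finger_gap: 56.3
grasp [411.3  -6.5  72.6] yaw_y -7.6 tilt [0.002 0.002] | total delta [-0.02  0.08  0.02] turn z (units) -0.02 | level turn x 0.02 y -0.02
```

```bash
python3 -m jog '[{"delta_pos":[-0.02,0.07,0.02],"turn":[0.02,-0.02,0],"gripper":-0.2},{"delta_pos":[0,0,0],"turn":[0,0,0],"gripper":1},{"delta_pos":[0,0,0],"turn":[0,0,0],"gripper":1},{"delta_pos":[0,0,0],"turn":[0,0,0],"gripper":1},{"delta_pos":[0,0,0],"turn":[0,0,0],"gripper":1},{"delta_pos":[0,0,0],"turn":[0,0,0],"gripper":1}]'; python3 -c "
from h import *
go((415,-8,71.5),-7.5)"
```

```text
t: 27.7
ee_pos: [414.6, -8.4, 251.7]
ee_rot: [[0.133, 0.991, -0.0], [0.991, -0.133, -0.0], [-0.0, -0.0, -1.0]]
ft_force: [-0.5, 0.5, -1.7]
finger_gap: 24.0
grasp [414.5  -8.4  71.7] yaw_y -7.6 tilt [-0. -0.] | total delta [0.01 0.01 0.  ] turn z (units) -0.02 | level turn x -0.00 y 0.00
```

```bash
python3 -m jog '[{"delta_pos":[0,0,-0.3],"turn":[0,0,0],"gripper":1},{"delta_pos":[0,0.1,-0.6],"turn":[0,0,0],"gripper":1},{"delta_pos":[0,0.2,-0.7],"turn":[0,0,0],"gripper":1},{"delta_pos":[0,0.2,-0.7],"turn":[0,0,0],"gripper":1},{"delta_pos":[-0.3,0.2,-0.6],"turn":[0,0,0],"gripper":1},{"delta_pos":[-0.7,0.2,-0.3],"turn":[0,0,0],"gripper":1},{"delta_pos":[-0.8,0.2,0],"turn":[0,0,0],"gripper":1},{"delta_pos":[-0.8,0.2,0],"turn":[0,0,0],"gripper":1},{"delta_pos":[-0.8,0.2,0],"turn":[0,0,0],"gripper":1},{"delta_pos":[-0.8,0.2,0],"turn":[0,0,0],"gripper":1},{"delta_pos":[-0.8,0.2,0],"turn":[0,0,0],"gripper":1},{"delta_pos":[-0.8,0.2,0],"turn":[0,0,0],"gripper":1},{"delta_pos":[-0.8,0.2,0],"turn":[0,0,0.8],"gripper":1},{"delta_pos":[-0.5,0.1,0],"turn":[0,0,0.8],"gripper":1},{"delta_pos":[0,0,0],"turn":[0,0,0],"gripper":1}]'; python3 -c "
from h import *
go((473,-392,240),-19)
shot('wrist','w7.png')"
```

```text
t: 29.58
ee_pos: [484.6, -386.4, 413.3]
ee_rot: [[0.32, 0.947, -0.007], [0.947, -0.32, 0.001], [-0.001, -0.007, -1.0]]
ft_force: [-0.4, 0.4, -3.6]
finger_gap: 24.2
grasp [ 483.4 -386.3  233.3] yaw_y -18.7 tilt [-0.007  0.001] | total delta [-0.18 -0.16 -0.13] turn z (units) 0.05 | level turn x -0.06 y 0.01
```

View pics/w7.png

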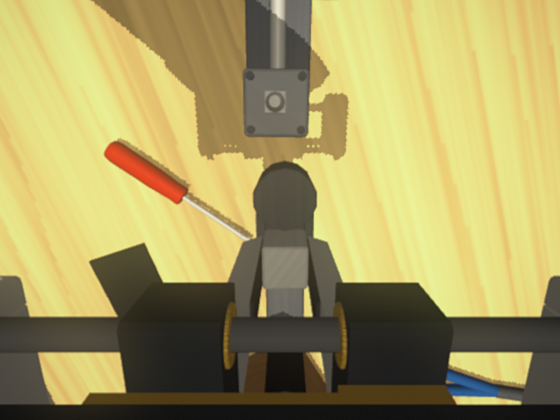

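Run:
```python
from h import *
w,K,T=load("w7.png")
print("tip",onz(K,T,(275,101),107))
q=np.array([onz(K,T,u,75) for u in((244,69.5),(308,69.5),(308.5,136.5),(244,136.5))]);print("gb",q.mean(0),[np.linalg.norm(q[i]-q[i-1]).round(1) for i in range(4)],np.degrees(np.arctan2(*(q[1]-q[0])[1::-1])),np.degrees(np.arctan2(*(q[2]-q[3])[1::-1])))
print("boss",onz(K,T,(285,268),241.6))
w6,K6,T6=load("w6.png")
cv2.imwrite("pics/m7.png",np.hstack([cv2.resize(w[60:145,235:320],(400,400),interpolation=cv2.INTER_CUBIC),cv2.resize(w[220:330,230:340],(400,400),interpolation=cv2.INTER_CUBIC)]))
```

```text
tip [ 505.50809752 -298.20796977  107.        ]
gb [ 505.25738919 -298.77216109   75.        ] [np.float64(59.8), np.float64(58.4), np.float64(59.7), np.float64(61.9)] -18.708933102196973 -18.653018221272895
boss [ 485.60688997 -385.24946172  241.6       ]
```

View pics/m7.png

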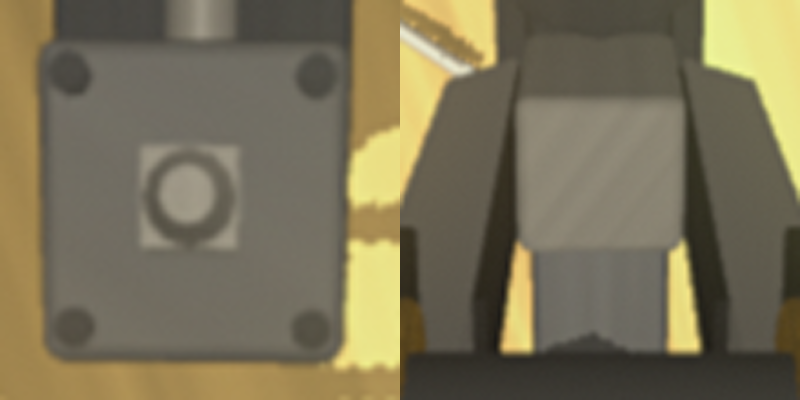

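```bash
python3 -m jog '[{"delta_pos":[0.5,-0.05,0],"turn":[-0.06,0.01,0],"gripper":1},{"delta_pos":[0.6,-0.06,0],"turn":[0,0,0],"gripper":1},{"delta_pos":[0.5,-0.06,0],"turn":[0,0,0],"gripper":1},{"delta_pos":[0.1,0,0.3],"turn":[0,0,0],"gripper":1},{"delta_pos":[0,0,0.5],"turn":[0,0,0],"gripper":1},{"delta_pos":[0,0,0],"turn":[0,0,0],"gripper":1}]'; python3 -c "
from h import *
go((503.7,-299.5,143),-18.7)"
```

```text
t: 30.38
ee_pos: [504.4, -294.2, 370.2]
ee_rot: [[0.306, 0.952, -0.0], [0.952, -0.306, 0.005], [0.004, -0.002, -1.0]]
ft_force: [0.1, -0.8, -3.8]
finger_gap: 23.8
grasp [ 504.3 -293.4  190.2] yaw_y -17.8 tilt [-0.     0.005] | total delta [-0.12  0.03  0.94] turn z (units) 0.13 | level turn x -0.01 y -0.04
```

```bash
python3 -m jog '[{"delta_pos":[-0.11,0.03,0],"turn":[-0.01,-0.04,0.12],"gripper":1},{"delta_pos":[0,0,0.15],"turn":[0,0,0],"gripper":1},{"delta_pos":[0,0,0],"turn":[0,0,0],"gripper":1}]'; python3 -c "
from h import *
go((503.7,-299.5,143),-18.7)"
```

```text
t: 30.75
ee_pos: [503.9, -301.4, 363.5]
ee_rot: [[0.321, 0.947, 0.0], [0.947, -0.321, -0.001], [-0.001, 0.001, -1.0]]
ft_force: [-0.1, -0.0, -3.9]
finger_gap: 24.1
grasp [ 504.  -301.6  183.5] yaw_y -18.7 tilt [ 0.    -0.001] | total delta [ 0.04 -0.02  0.81] turn z (units) -0.00 | level turn x 0.01 y 0.01
```

Now a slow descent, watching the force.

```bash
python3 -m jog '[{"delta_pos":[0.04,-0.01,0.1],"turn":[0,0,0],"gripper":1},{"delta_pos":[0,0,0.1],"turn":[0,0,0],"gripper":1},{"delta_pos":[0,0,0],"turn":[0,0,0],"gripper":1}]' | grep -E "pos|force";python3 -m jog '[{"delta_pos":[0,0,0.08],"turn":[0,0,0],"gripper":1},{"delta_pos":[0,0,0.08],"turn":[0,0,0],"gripper":1},{"delta_pos":[0,0,0],"turn":[0,0,0],"gripper":1}]' | grep -E "pos|force"; python3 -c "
from h import *
go((503.7,-299.5,143),-18.7)"
```

```text
ee_pos: [504.1, -299.3, 353.1]
ft_force: [0.2, -0.2, -3.8]
ee_pos: [504.2, -299.3, 344.5]
ft_force: [-0.5, -0.4, -3.4]
grasp [ 504.3 -299.5  164.5] yaw_y -18.7 tilt [ 0.001 -0.001] | total delta [-0.   -0.01  0.43] turn z (units) -0.00 | level turn x 0.01 y 0.01
```

```bash
python3 -m jog '[{"delta_pos":[0,0,0.1],"turn":[0,0,0],"gripper":1},{"delta_pos":[0,0,0.1],"turn":[0,0,0],"gripper":1},{"delta_pos":[0,0,0],"turn":[0,0,0],"gripper":1}]' | grep -E "pos|force";python3 -m jog '[{"delta_pos":[0,0,0.1],"turn":[0,0,0],"gripper":1},{"delta_pos":[0,0,0.06],"turn":[0,0,0],"gripper":1},{"delta_pos":[0,0,0],"turn":[0,0,0],"gripper":1}]' | grep -E "pos|force"; python3 -c "
from h import *
go((503.7,-299.5,143),-18.7)"
```

```text
ee_pos: [504.2, -299.3, 333.8]
ft_force: [-0.3, 0.7, -3.9]
ee_pos: [504.2, -299.3, 325.2]
ft_force: [0.4, 0.4, -3.9]
grasp [ 504.4 -299.6  145.2] yaw_y -18.7 tilt [ 0.001 -0.002] | total delta [-0.   -0.01  0.04] turn z (units) -0.00 | level turn x 0.01 y 0.01
```

```bash
python3 -m jog '[{"delta_pos":[0,0,0.04],"turn":[0,0,0],"gripper":1},{"delta_pos":[0,0,0.02],"turn":[0,0,0],"gripper":1},{"delta_pos":[0,0,0],"turn":[0,0,0],"gripper":1}]' | grep -E "pos|force"; python3 -m jog '[{"delta_pos":[0,0,0.02],"turn":[0,0,0],"gripper":1},{"delta_pos":[0,0,0],"turn":[0,0,0],"gripper":-0.3},{"delta_pos":[0,0,0],"turn":[0,0,0],"gripper":-0.3},{"delta_pos":[0,0,0],"turn":[0,0,0],"gripper":-0.3},{"delta_pos":[0,0,-0.3],"turn":[0,0,0],"gripper":-0.3},{"delta_pos":[0,0,-0.6],"turn":[0,0,0],"gripper":-0.3},{"delta_pos":[0,0,-0.6],"turn":[0,0,0],"gripper":-0.3},{"delta_pos":[0,0,0],"turn":[0,0,0],"gripper":-0.3}]';python3 -c "
from h import *
go((503.7,-299.5,143),-18.7)
shot('wrist','w8.png')"
```

```text
ee_pos: [504.3, -299.6, 322.9]
ft_force: [-0.2, -0.1, -4.4]
t: 33.62
ee_pos: [504.1, -300.6, 403.0]
ee_rot: [[0.322, 0.947, 0.004], [0.947, -0.322, -0.002], [-0.001, 0.004, -1.0]]
ft_force: [-0.3, -0.5, -0.5]
finger_gap: 61.1
grasp [ 504.8 -301.1  223. ] yaw_y -18.8 tilt [ 0.004 -0.002] | total delta [ 0.02 -0.04  1.6 ] turn z (units) -0.01 | level turn x 0.04 y 0.01
```

Run:
```python
from h import *
ims=[load(f) for f in("w3.png","w5.png","w6.png","w8.png")]
th=np.radians(-18.8);C=np.array([573,-104]);X=np.array([np.cos(th),np.sin(th)]);Y=np.array([-X[1],X[0]])
out=[]
for (w,K,T) in ims:
    p=C+64.5*X+60*Y; u=proj(K,T,(p[0],p[1],95)); print(u, T[:3,3].round())
    x,y=int(u[0])+8,int(u[1]); x0=min(max(x-33,0),494);y0=min(max(y-33,0),354); c=cv2.resize(w[y0:y0+66,x0:x0+66],(396,396),interpolation=cv2.INTER_NEAREST); cv2.putText(c,f"{x0},{y0}",(5,390),0,.6,(0,0,255),2); out.append(c)
# side cam
d,K,T=shot("side","d1.png")
cv2.imwrite("pics/p1.png",np.hstack(out[:2]))
cv2.imwrite("pics/p1.png",cv2.resize(np.vstack([np.hstack(out[:2]),np.hstack([out[2],cv2.resize(d[180:246,300:366],(396,396),interpolation=cv2.INTER_NEAREST)])]),(600,600),interpolation=cv2.INTER_AREA))
```

```text
[377.6057865  183.52698527] [592.   9. 383.]
[372.9882313  183.39855969] [587.  10. 399.]
[518.01859343 191.60305546] [441.  22. 394.]
[ 374.4866017  -163.64518427] [ 529. -232.  383.]
```

View pics/p1.png

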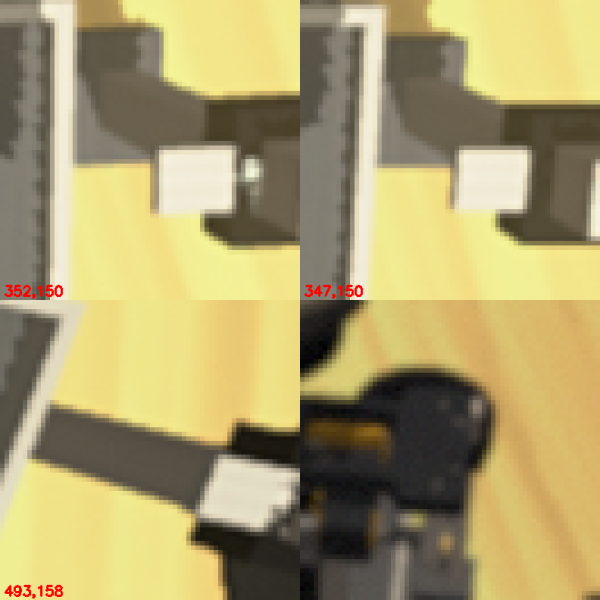

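Run:
```python
from h import *
I={f:load(f) for f in("w3.png","w5.png","w6.png")}
u={"w3.png":(386.5,189.6),"w5.png":(381.1,189.4),"w6.png":(538.5,198.3)}
R={f:ray(I[f][1],I[f][2],u[f]) for f in u}
print(tri(R["w3.png"],R["w6.png"]),tri(R["w5.png"],R["w6.png"]))
# rim corner +x,+y as a check: w3 (368.2,150), w5 ~ (347+ (385-300)/4.545,150+5/4.545)
r6=(493+82/4.545,158+0)
th=np.radians(-18.8);C=np.array([573,-104]);X=np.array([np.cos(th),np.sin(th)])
for f in u:
    o,d=R[f]; s=(64.5-(o[:2]-C)@X)/(d[:2]@X); print(f,"plane x=64.5:",o+s*d, ((o+s*d)[:2]-C)@np.array([-X[1],X[0]]))
```

```text
(array([653.2197013 , -68.67310345, 120.59224993]), np.float64(0.0027995736553124797)) (array([653.06389391, -68.71314216, 120.80866502]), np.float64(0.21573698507276126))
w3.png plane x=64.5: [653.17863196 -68.62222697 120.76846824] 59.32916523353974
w5.png plane x=64.5: [653.0957348  -68.86573579 120.6650649 ] 59.071932880826864
w6.png plane x=64.5: [653.16910987 -68.65019793 120.65712978] 59.29961790247821
```

The pointer tip comes out at z≈120.7 mm from three views that agree. The rim top must therefore rise about 44.7 mm, which is roughly 3.73 turns. Next I'll grip the handle.

```bash
python3 -m jog '[{"delta_pos":[-0.6,0,0],"turn":[0.04,0,0],"gripper":-0.4},{"delta_pos":[-0.6,0,0],"turn":[0,0,0],"gripper":-0.4},{"delta_pos":[0,0,0.3],"turn":[0,0,0],"gripper":-0.4},{"delta_pos":[0,0,0.4],"turn":[0,0,0],"gripper":-0.4},{"delta_pos":[0,0,0],"turn":[0,0,0],"gripper":-0.4}]'
python3 - <<'E'
from h import *
go((483.4,-360,150),-18.8)
w,K,T=shot("wrist","w9.png")
for z,p in((173,(483.4,-360,173)),(151,(504.2,-298.5,151))): print(proj(K,T,p))
E
```

```text
t: 34.35
ee_pos: [484.2, -355.8, 360.9]
ee_rot: [[0.32, 0.947, -0.008], [0.948, -0.32, 0.003], [0.0, -0.009, -1.0]]
ft_force: [0.6, 0.9, 0.9]
finger_gap: 65.8
grasp [ 482.7 -355.2  180.9] yaw_y -18.6 tilt [-0.008  0.003] | total delta [-0.09  0.05  0.62] turn z (units) 0.02 | level turn x -0.07 y -0.00
[285.8948407  265.29324033]
[286.25105331 145.07334843]
```

View pics/w9.png

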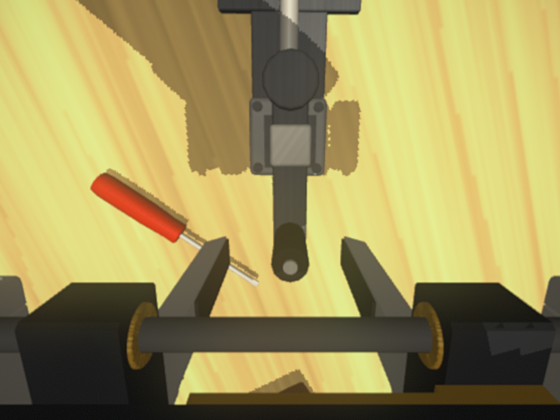

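```bash
python3 -m jog '[{"delta_pos":[-0.08,0.04,0.3],"turn":[-0.07,0,0],"gripper":-0.4},{"delta_pos":[0,0,0.25],"turn":[0,0,0],"gripper":-0.4},{"delta_pos":[0,0,0],"turn":[0,0,0],"gripper":1},{"delta_pos":[0,0,0],"turn":[0,0,0],"gripper":1},{"delta_pos":[0,0,0],"turn":[0,0,0],"gripper":1},{"delta_pos":[0,0,0],"turn":[0,0,0],"gripper":1},{"delta_pos":[0,0,0],"turn":[0,0,0],"gripper":1}]'
cat >> h.py <<'E'
def cr(c=(504.2,-298.5)):
    s=arm.state();R=np.array(s["ee_rot"]);g=np.array(s["ee_pos"])+180*R[:,2]
    v=g[:2]-np.array(c); r=np.linalg.norm(v); t=R[:2,:2].T@v; phi=np.degrees(np.arctan2(t[1],t[0]))
    print("r %.1f world ang %.1f tool phi %.1f z %.1f F %s gap %.1f"%(r,np.degrees(np.arctan2(v[1],v[0])),phi,g[2],np.round(s["ft_force"],1),s["finger_gap"])); go((g[0],g[1],150),-18.8)
E
python3 -c "
from h import *
cr()"
```

```text
t: 35.28
ee_pos: [485.8, -360.0, 333.2]
ee_rot: [[0.318, 0.948, 0.003], [0.948, -0.318, -0.001], [0.0, 0.003, -1.0]]
ft_force: [-0.5, 0.2, -1.0]
finger_gap: 21.4
r 64.2 world ang -106.2 tool phi 177.7 z 153.2 F [-0.5  0.2 -1. ] gap 21.4
grasp [ 486.3 -360.1  153.2] yaw_y -18.5 tilt [ 0.003 -0.001] | total delta [-0.   -0.    0.06] turn z (units) 0.04 | level turn x 0.02 y -0.00
```

```bash
python3 -m jog '[{"delta_pos":[0.07,-0.44,0],"turn":[0,0,0],"gripper":1},{"delta_pos":[0.22,-0.39,0],"turn":[0,0,0],"gripper":1},{"delta_pos":[0.34,-0.29,0],"turn":[0,0,0],"gripper":1},{"delta_pos":[0.42,-0.15,0],"turn":[0,0,0],"gripper":1}]'; python3 -c "
from h import *
cr()"
```

```text
t: 35.78
ee_pos: [438.9, -291.9, 333.5]
ee_rot: [[0.322, 0.947, 0.002], [0.947, -0.322, -0.005], [-0.005, 0.003, -1.0]]
ft_force: [-3.0, -2.5, -1.1]
finger_gap: 21.5
r 65.2 world ang 175.1 tool phi -103.9 z 153.5 F [-3.  -2.5 -1.1] gap 21.5
grasp [ 439.2 -292.9  153.5] yaw_y -18.8 tilt [ 0.002 -0.005] | total delta [ 0.   -0.    0.07] turn z (units) -0.00 | level turn x 0.03 y 0.04
```

```bash
python3 -m jog '[{"delta_pos":[0.45,-0.03,0],"turn":[0,0,0],"gripper":1},{"delta_pos":[0.43,0.12,0],"turn":[0,0,0],"gripper":1},{"delta_pos":[0.36,0.26,0],"turn":[0,0,0],"gripper":1},{"delta_pos":[0.25,0.37,0],"turn":[0,0,0],"gripper":1},{"delta_pos":[0.11,0.44,0],"turn":[0,0,0],"gripper":1},{"delta_pos":[-0.05,0.45,0],"turn":[0,0,0],"gripper":1},{"delta_pos":[-0.2,0.4,0],"turn":[0,0,0],"gripper":1},{"delta_pos":[-0.32,0.31,0],"turn":[0,0,0],"gripper":1},{"delta_pos":[-0.41,0.18,0],"turn":[0,0,0],"gripper":1}]'; python3 -c "
from h import *
cr()"
```

```text
t: 36.9
ee_pos: [572.2, -301.5, 331.6]
ee_rot: [[0.319, 0.948, -0.008], [0.948, -0.319, -0.001], [-0.004, -0.008, -1.0]]
ft_force: [-12.6, 7.1, 9.4]
finger_gap: 21.5
r 66.6 world ang -2.7 tool phi 74.1 z 151.6 F [-12.6   7.1   9.4] gap 21.5
grasp [ 570.7 -301.7  151.6] yaw_y -18.6 tilt [-0.008 -0.001] | total delta [0.   0.   0.03] turn z (units) 0.03 | level turn x -0.06 y 0.03
```

```bash
python3 -m jog '[{"delta_pos":[-0.45,0.02,0],"turn":[-0.06,0.03,0],"gripper":1},{"delta_pos":[-0.44,-0.11,0],"turn":[0,0,0],"gripper":1},{"delta_pos":[-0.37,-0.25,0],"turn":[0,0,0],"gripper":1},{"delta_pos":[-0.26,-0.36,0],"turn":[0,0,0],"gripper":1},{"delta_pos":[-0.12,-0.43,0],"turn":[0,0,0],"gripper":1},{"delta_pos":[0.03,-0.45,0],"turn":[0,0,0],"gripper":1},{"delta_pos":[0.18,-0.41,0],"turn":[0,0,0],"gripper":1},{"delta_pos":[0.31,-0.32,0],"turn":[0,0,0],"gripper":1},{"delta_pos":[0.4,-0.2,0],"turn":[0,0,0],"gripper":1}]' | grep force; python3 -c "
from h import *
cr()"
```

```text
ft_force: [-11.5, -4.0, 8.0]
r 64.7 world ang -173.9 tool phi -115.0 z 152.7 F [-11.5  -4.    8. ] gap 21.4
grasp [ 439.9 -305.4  152.7] yaw_y -18.9 tilt [-0.001 -0.005] | total delta [ 0.   -0.    0.05] turn z (units) -0.01 | level turn x 0.00 y 0.04
```

```bash
python3 -m jog '[{"delta_pos":[0.44,-0.12,0],"turn":[0,0.03,0],"gripper":1},{"delta_pos":[0.45,0.04,0],"turn":[0,0,0],"gripper":1},{"delta_pos":[0.41,0.19,0],"turn":[0,0,0],"gripper":1},{"delta_pos":[0.32,0.32,0],"turn":[0,0,0],"gripper":1},{"delta_pos":[0.19,0.41,0],"turn":[0,0,0],"gripper":1},{"delta_pos":[0.04,0.45,0],"turn":[0,0,0],"gripper":1},{"delta_pos":[-0.12,0.43,0],"turn":[0,0,0],"gripper":1},{"delta_pos":[-0.26,0.36,0],"turn":[0,0,0],"gripper":1},{"delta_pos":[-0.37,0.25,0],"turn":[0,0,0],"gripper":1},{"delta_pos":[-0.44,0.1,0],"turn":[0,0,0],"gripper":1}]' | grep force; python3 -c "
from h import *
cr()"
```

```text
ft_force: [-7.8, 6.7, 11.6]
r 66.1 world ang -12.3 tool phi 83.6 z 151.3 F [-7.8  6.7 11.6] gap 21.7
grasp [ 568.8 -312.6  151.3] yaw_y -18.7 tilt [-0.011  0.002] | total delta [0.   0.   0.03] turn z (units) 0.01 | level turn x -0.09 y 0.01
```

```bash
python3 -m jog '[{"delta_pos":[-0.45,-0.05,0],"turn":[-0.08,0.01,0],"gripper":1},{"delta_pos":[-0.41,-0.18,0],"turn":[0,0,0],"gripper":1},{"delta_pos":[-0.32,-0.31,0],"turn":[0,0,0],"gripper":1},{"delta_pos":[-0.2,-0.4,0],"turn":[0,0,0],"gripper":1},{"delta_pos":[-0.05,-0.45,0],"turn":[0,0,0],"gripper":1},{"delta_pos":[0.11,-0.44,0],"turn":[0,0,0],"gripper":1},{"delta_pos":[0.25,-0.37,0],"turn":[0,0,0],"gripper":1},{"delta_pos":[0.36,-0.26,0],"turn":[0,0,0],"gripper":1},{"delta_pos":[0.43,-0.12,0],"turn":[0,0,0],"gripper":1},{"delta_pos":[0.45,0.03,0],"turn":[0,0,0],"gripper":1}]' | grep force; python3 -c "
from h import *
cr()"
```

```text
ft_force: [-11.8, 2.2, 17.4]
r 65.9 world ang 155.0 tool phi -84.1 z 151.8 F [-11.8   2.2  17.4] gap 21.5
grasp [ 444.4 -270.6  151.8] yaw_y -19.1 tilt [-0.004 -0.004] | total delta [0.   0.   0.04] turn z (units) -0.04 | level turn x -0.02 y 0.04
```

```bash
python3 -m jog '[{"delta_pos":[0.43,0.14,-0.02],"turn":[0,0.03,0],"gripper":1},{"delta_pos":[0.36,0.26,0],"turn":[0,0,0],"gripper":1},{"delta_pos":[0.25,0.37,0],"turn":[0,0,0],"gripper":1},{"delta_pos":[0.11,0.44,0],"turn":[0,0,0],"gripper":1},{"delta_pos":[-0.05,0.45,0],"turn":[0,0,0],"gripper":1},{"delta_pos":[-0.2,0.4,0],"turn":[0,0,0],"gripper":1},{"delta_pos":[-0.32,0.31,0],"turn":[0,0,0],"gripper":1},{"delta_pos":[-0.41,0.18,0],"turn":[0,0,0],"gripper":1},{"delta_pos":[-0.45,0.03,0],"turn":[0,0,0],"gripper":1}]' | grep force; python3 -c "
from h import *
cr()"
```

```text
ft_force: [-8.6, 10.4, 16.3]
r 67.6 world ang -21.8 tool phi 93.1 z 149.2 F [-8.6 10.4 16.3] gap 22.1
grasp [ 567.  -323.6  149.2] yaw_y -18.7 tilt [-0.016  0.006] | total delta [ 0.   -0.   -0.02] turn z (units) 0.02 | level turn x -0.14 y -0.00
```

```bash
python3 -m jog '[{"delta_pos":[-0.44,-0.14,-0.04],"turn":[-0.14,0,0],"gripper":1},{"delta_pos":[-0.38,-0.25,-0.02],"turn":[0,0,0],"gripper":1},{"delta_pos":[-0.27,-0.36,0],"turn":[0,0,0],"gripper":1},{"delta_pos":[-0.13,-0.43,0],"turn":[0,0,0],"gripper":1},{"delta_pos":[0.02,-0.45,0],"turn":[0,0,0],"gripper":1},{"delta_pos":[0.18,-0.41,0],"turn":[0,0,0],"gripper":1},{"delta_pos":[0.31,-0.33,0],"turn":[0,0,0],"gripper":1},{"delta_pos":[0.4,-0.2,0],"turn":[0,0,0],"gripper":1},{"delta_pos":[0.45,-0.05,0],"turn":[0,0,0],"gripper":1}]' | grep force; python3 -c "
from h import *
cr()"
```

```text
ft_force: [-18.1, -0.7, 22.1]
r 65.5 world ang 167.3 tool phi -96.5 z 151.2 F [-18.1  -0.7  22.1] gap 21.4
grasp [ 440.3 -284.2  151.2] yaw_y -19.1 tilt [-0.005 -0.005] | total delta [0.   0.   0.02] turn z (units) -0.05 | level turn x -0.02 y 0.05
```

```bash
python3 -m jog '[{"delta_pos":[0.45,0.03,-0.05],"turn":[0,0.04,0],"gripper":1},{"delta_pos":[0.41,0.18,0],"turn":[0,0,0],"gripper":1},{"delta_pos":[0.32,0.31,0],"turn":[0,0,0],"gripper":1},{"delta_pos":[0.2,0.4,0],"turn":[0,0,0],"gripper":1},{"delta_pos":[0.05,0.45,0],"turn":[0,0,0],"gripper":1},{"delta_pos":[-0.11,0.44,0],"turn":[0,0,0],"gripper":1},{"delta_pos":[-0.25,0.37,0],"turn":[0,0,0],"gripper":1},{"delta_pos":[-0.36,0.24,0],"turn":[0,0,0],"gripper":1},{"delta_pos":[0,0,0],"turn":[0,0,0],"gripper":1}]' | grep force; python3 -c "
from h import *
cr()"
```

```text
ft_force: [-4.6, -0.6, 14.2]
r 67.4 world ang 6.9 tool phi 64.1 z 149.8 F [-4.6 -0.6 14.2] gap 21.6
grasp [ 571.1 -290.4  149.8] yaw_y -19.0 tilt [-0.013 -0.003] | total delta [-0. -0. -0.] turn z (units) -0.03 | level turn x -0.09 y 0.05
```

```bash
python3 -m jog '[{"delta_pos":[-0.44,0.08,-0.03],"turn":[-0.09,0.05,0],"gripper":1},{"delta_pos":[0,0,0],"turn":[0,0,0],"gripper":1}]' | grep force; python3 -c "
from h import *
cr()"; python3 -m jog '[{"delta_pos":[0,0,0],"turn":[0,0,0],"gripper":-0.4},{"delta_pos":[0,0,0],"turn":[0,0,0],"gripper":-0.4},{"delta_pos":[0,0,0],"turn":[0,0,0],"gripper":-0.4},{"delta_pos":[0,0,-0.5],"turn":[0,0,0],"gripper":-0.4},{"delta_pos":[0,0,-0.7],"turn":[0,0,0],"gripper":-0.4},{"delta_pos":[0,0,-0.7],"turn":[0,0,0],"gripper":-0.4},{"delta_pos":[0.6,0,0],"turn":[0,0,0],"gripper":-0.4},{"delta_pos":[0.8,-0.2,0],"turn":[0,0,0],"gripper":-0.4},{"delta_pos":[0.8,-0.2,0],"turn":[0,0,0],"gripper":-0.4},{"delta_pos":[0.8,-0.2,0],"turn":[0,0,0],"gripper":-0.4},{"delta_pos":[0.8,-0.2,0],"turn":[0,0,0],"gripper":-0.4},{"delta_pos":[0.7,-0.2,0],"turn":[0,0,0],"gripper":-0.4},{"delta_pos":[0,0,0],"turn":[0,0,0],"gripper":-0.4}]'; python3 -c "
from h import *
go((575,-60,235),-19)
w,K,T=shot('wrist','v1.png'); print(proj(K,T,(653.2,-68.7,120.7)))"
```

```text
ft_force: [-5.0, -1.7, 15.2]
r 66.3 world ang -12.1 tool phi 83.1 z 150.1 F [-5.  -1.7 15.2] gap 21.4
grasp [ 569.  -312.4  150.1] yaw_y -19.0 tilt [-0.006  0.002] | total delta [-0.  0.  0.] turn z (units) -0.02 | level turn x -0.05 y -0.00
t: 45.78
ee_pos: [600.5, -73.8, 426.1]
ee_rot: [[0.321, 0.947, -0.007], [0.947, -0.321, 0.004], [0.002, -0.008, -1.0]]
ft_force: [0.2, 0.2, 0.0]
finger_gap: 65.5
grasp [599.2 -73.1 246.2] yaw_y -18.7 tilt [-0.007  0.004] | total delta [ 0.09 -0.54  0.23] turn z (units) 0.04 | level turn x -0.07 y -0.01
[339.74711783 182.79736504]
```

```bash
python3 -m jog '[{"delta_pos":[0,-0.6,0],"turn":[0,0,0],"gripper":-0.4},{"delta_pos":[0,-0.7,0],"turn":[0,0,0],"gripper":-0.4},{"delta_pos":[0,-0.7,0],"turn":[0,0,0],"gripper":-0.4},{"delta_pos":[0,-0.5,0],"turn":[0,0,0],"gripper":-0.4},{"delta_pos":[0,0,0],"turn":[0,0,0],"gripper":-0.4}]'
python3 - <<'E'
from h import *
shot('wrist','v2.png')
out=[]
for f in("v1.png","v2.png"):
    w,K,T=load(f); u=proj(K,T,(645,-66,120)); x0=int(u[0])-33;y0=int(u[1])-33; x0=min(x0,494); print(f,x0,y0,u)
    c=cv2.resize(w[y0:y0+66,x0:x0+66],(396,396),interpolation=cv2.INTER_CUBIC); 
    for i in range(0,66,10): cv2.putText(c,str(x0+i),(i*6,10),0,.35,(0,0,255),1);cv2.putText(c,str(y0+i),(0,i*6+6),0,.35,(0,0,255),1)
    out.append(c)
cv2.imwrite("pics/pf.png",np.hstack(out))
E
```

```text
t: 46.45
ee_pos: [478.5, -39.6, 426.5]
ee_rot: [[0.329, 0.944, -0.007], [0.944, -0.329, 0.003], [0.0, -0.008, -1.0]]
ft_force: [1.0, -0.8, -0.1]
finger_gap: 65.8
v1.png 296 149 [329.94639945 182.72387528]
v2.png 439 140 [472.83444874 173.37137328]
```

View pics/pf.png

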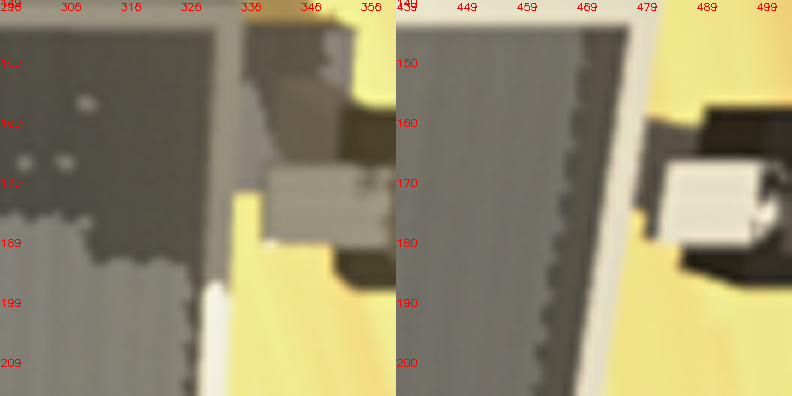

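Run:
```python
from h import *
th=np.radians(-18.8);X=np.array([np.cos(th),np.sin(th)]);Y=np.array([-X[1],X[0]])
def cross(p,a,b,x0):  # subpixel mid-level crossing between indices a..b
    lv=(p[a:b].max()+p[a:b].min())/2; i=[k for k in range(a,b-1) if (p[k]-lv)*(p[k+1]-lv)<=0]; return [x0+k+(lv-p[k])/(p[k+1]-p[k]) for k in i]
res={}
for f,rows,x0,x1 in(("v1.png",(183,184,185,186,187,188),329,346),("v2.png",(175,176,177,178),470,490)):
    w,K,T=load(f)
    for v in rows:
        p=w[v,x0:x1,0].astype(float); print(f,v,p.astype(int).tolist())
        m=int(np.argmin(p)); 
        l=[k for k in range(0,m) if p[k]>=(p[:m+1].max()+p[m])/2][-1]; lv=(p[:m+1].max()+p[m])/2; a=x0+l+(p[l]-lv)/(p[l]-p[l+1])
        lv=(p[m:].max()+p[m])/2; r=[k for k in range(m,len(p)) if p[k]>=lv][0]; b=x0+r-1+(lv-p[r-1])/(p[r]-p[r-1])
        A=onz(K,T,(a,v),120.5);B=onz(K,T,(b,v),120.5); o=T[:3,3]; s=(X@(A[:2]-o[:2]))/(o[2]-120.5)
        print("  rim %.2f tip %.2f gap mm %.2f slope %.3f"%(a,b,X@(B-A)[:2],s))
```

```text
v1.png 183 [75, 94, 116, 123, 121, 125, 139, 146, 145, 137, 112, 115, 125, 129, 127, 127, 127]Traceback (most recent call last):
  File "<stdin>", line 11, in <module>
IndexError: list index out of range
```

Run:
```python
from h import *
th=np.radians(-18.8);X=np.array([np.cos(th),np.sin(th)])
for f,rows,x0,x1 in(("v1.png",(183,184,185,186,187),330,345),("v2.png",(175,176,177,178),473,487)):
    w,K,T=load(f); L=[]
    for v in rows:
        p=w[v,x0:x1,2].astype(float)-w[v,x0:x1,0]; m=int(np.argmax(p)); 
        lv=(p[m]+p[:m].min())/2; k=[k for k in range(m) if p[k]<=lv][-1]; a=x0+k+(lv-p[k])/(p[k+1]-p[k])
        lv=(p[m]+p[m:].min())/2; k=[k for k in range(m,len(p)) if p[k]<=lv][0]; b=x0+k-(lv-p[k])/(p[k-1]-p[k])
        A=onz(K,T,(a,v),120.5);B=onz(K,T,(b,v),120.5);o=T[:3,3]
        L.append((a,b,X@(B-A)[:2],(X@(A[:2]-o[:2]))/(o[2]-120.5))); print(f,v,p.astype(int).tolist(),np.round(L[-1],2))
    print(np.mean(L,0))
```

```text
v1.png 183 [23, 26, 25, 23, 45, 93, 98, 100, 104, 78, 34, 27, 28, 29, 31] [3.3439e+02 3.3928e+02 4.3600e+00 1.5000e-01]
v1.png 184 [24, 25, 26, 22, 43, 92, 97, 100, 104, 77, 34, 26, 28, 29, 29] [3.3441e+02 3.3928e+02 4.3400e+00 1.5000e-01]
v1.png 185 [24, 25, 24, 22, 45, 92, 97, 99, 104, 76, 34, 26, 28, 29, 29] [3.3438e+02 3.3926e+02 4.3500e+00 1.5000e-01]
v1.png 186 [23, 25, 25, 24, 50, 93, 97, 98, 103, 76, 34, 26, 28, 28, 29] [3.3430e+02 3.3927e+02 4.4400e+00 1.5000e-01]
v1.png 187 [23, 26, 24, 26, 53, 93, 97, 98, 102, 73, 32, 25, 26, 27, 28] [3.3424e+02 3.3923e+02 4.4600e+00 1.5000e-01]
[3.34343277e+02 3.39266116e+02 4.39269601e+00 1.48909035e-01]
v2.png 175 [28, 35, 31, 31, 40, 79, 90, 60, 25, 20, 34, 35, 31, 31] [477.49 480.14   2.34   0.59]
v2.png 176 [30, 36, 30, 31, 47, 87, 111, 77, 30, 22, 35, 33, 32, 31] [477.59 480.22   2.33   0.59]
v2.png 177 [31, 34, 30, 32, 51, 89, 111, 76, 25, 21, 34, 31, 30, 30] [477.51 480.2    2.37   0.59]
v2.png 178 [33, 32, 30, 35, 57, 92, 106, 64, 19, 19, 33, 30, 28, 28] [477.31 480.03   2.4    0.59]
[477.47553077 480.14891829   2.35910963   0.58996769]
```

Run:
```python
from h import *
th=np.radians(-18.8);X=np.array([np.cos(th),np.sin(th)])
for f,rows,x0,x1 in(("v1.png",(180,183,185,187),330,345),("v2.png",(170,172,175,177),473,488)):
    w,K,T=load(f)
    for v in rows: print(f,v,[tuple(int(c) for c in q) for q in w[v,x0+4:x1]])
w,K,T=load("v2.png")
for v in(170,171,172,173,175,176,177,178):
    p=w[v,478:488,0].astype(float); m=int(np.argmin(p[:6])); lv=(p[m]+p[m:].max())/2
    k=[k for k in range(m,10) if p[k]>=lv][0]; b=478+k-(p[k]-lv)/(p[k]-p[k-1]); print(v,round(b,2), "equiv gap from rim 477.5@176:", round(float(X@(onz(K,T,(b,v),120.5)-onz(K,T,(477.5-.149*(v-176),v),120.5))[:2]),2))
```

```text
v1.png 180 [(122, 141, 148), (122, 146, 152), (122, 146, 152), (121, 144, 152), (116, 141, 147), (105, 127, 134), (109, 127, 135), (121, 140, 149), (126, 146, 154), (125, 146, 153), (126, 146, 154)]
v1.png 183 [(125, 161, 170), (139, 228, 232), (146, 238, 244), (145, 238, 245), (137, 232, 241), (112, 175, 190), (115, 140, 149), (125, 144, 152), (129, 149, 157), (127, 148, 156), (127, 149, 158)]
v1.png 185 [(126, 163, 171), (140, 227, 232), (146, 238, 243), (145, 238, 244), (137, 232, 241), (112, 175, 188), (115, 140, 149), (124, 142, 150), (124, 144, 152), (125, 146, 154), (123, 144, 152)]
v1.png 187 [(129, 174, 182), (141, 228, 234), (146, 238, 243), (146, 239, 244), (138, 232, 240), (116, 177, 189), (117, 141, 149), (124, 141, 149), (126, 144, 152), (126, 145, 153), (125, 145, 153)]
v2.png 170 [(194, 220, 229), (168, 191, 201), (112, 128, 137), (73, 86, 93), (66, 78, 84), (68, 80, 85), (110, 127, 134), (179, 204, 215), (201, 227, 234), (201, 225, 232), (200, 224, 231)]
v2.png 172 [(190, 216, 227), (145, 164, 174), (91, 104, 112), (68, 80, 87), (65, 78, 83), (79, 92, 97), (132, 152, 159), (186, 213, 224), (203, 228, 234), (202, 226, 232), (202, 225, 232)]
v2.png 175 [(189, 222, 229), (149, 209, 228), (112, 181, 202), (85, 130, 145), (68, 87, 93), (99, 113, 119), (169, 193, 203), (197, 226, 232), (200, 225, 231), (198, 223, 229), (198, 223, 230)]
v2.png 177 [(181, 223, 232), (153, 229, 242), (130, 222, 241), (94, 151, 170), (72, 90, 97), (113, 128, 134), (182, 206, 216), (202, 227, 233), (202, 225, 232), (201, 224, 231), (201, 223, 231)]
170 483.34 equiv gap from rim 477.5@176: 4.34
171 483.25 equiv gap from rim 477.5@176: 4.4
172 483.04 equiv gap from rim 477.5@176: 4.34
173 482.76 equiv gap from rim 477.5@176: 4.24
175 482.5 equiv gap from rim 477.5@176: 4.28
176 482.39 equiv gap from rim 477.5@176: 4.32
177 482.35 equiv gap from rim 477.5@176: 4.41
178 482.28 equiv gap from rim 477.5@176: 4.48
```

Run:
```python
from h import *
th=np.radians(-18.8);C=np.array([573,-104]);X=np.array([np.cos(th),np.sin(th)]);Y=np.array([-X[1],X[0]])
def edge(f,y,z):
    # rim outer +x edge at lift y: sample image along lift x on plane z
    w,K,T=load(f); w=w.astype(np.float32); xs=np.arange(48,76,.1); P=[]
    for x in xs:
        p=C+x*X+y*Y; P.append(proj(K,T,(p[0],p[1],z)))
    P=np.float32(P); s=cv2.remap(w,P[:,0].reshape(1,-1),P[:,1].reshape(1,-1),cv2.INTER_LINEAR)[0]; q=s[:,2]-s[:,0]
    lo=np.median(q[(xs>54)&(xs<56.5)]); hi=np.median(q[(xs>63)&(xs<64)]) if z<100 else q[(xs>58)&(xs<66)].max(); k=np.where(q>(lo+hi)/2)[0]; k=k[xs[k]>56][0]
    o=T[:3,3]; p=C+xs[k]*X+y*Y; return xs[k],(X@(p-o[:2]))/(o[2]-z),round(float(lo)),round(float(hi))
for fs,z,ys in((("w3.png","w5.png","w6.png"),76,(30,35,40,45,50)),(("v1.png","v2.png"),120.3,(35,40,45,50,55))):
    for y in ys:
        e=[edge(f,y,z) for f in fs]; print(y,[tuple(np.round(t,2)) for t in e],"z bias",round((e[0][0]-e[-1][0])/(e[0][1]-e[-1][1]),2) )
# tips now by triangulation
a,K1,T1=load("v1.png");b,K2,T2=load("v2.png")
print(tri(ray(K1,T1,(339.7,183)),ray(K2,T2,(482.8,173))))
```

```text
30 [(np.float64(60.2), np.float64(0.26), np.float64(26.0), np.float64(100.0)), (np.float64(60.1), np.float64(0.26), np.float64(26.0), np.float64(99.0)), (np.float64(60.0), np.float64(0.71), np.float64(21.0), np.float64(93.0))] z bias -0.44
35 [(np.float64(60.1), np.float64(0.26), np.float64(25.0), np.float64(98.0)), (np.float64(60.1), np.float64(0.26), np.float64(27.0), np.float64(96.0)), (np.float64(60.0), np.float64(0.71), np.float64(20.0), np.float64(94.0))] z bias -0.22
40 [(np.float64(60.0), np.float64(0.26), np.float64(26.0), np.float64(96.0)), (np.float64(60.2), np.float64(0.26), np.float64(25.0), np.float64(96.0)), (np.float64(60.0), np.float64(0.71), np.float64(20.0), np.float64(94.0))] z bias -0.0
45 [(np.float64(60.3), np.float64(0.26), np.float64(25.0), np.float64(98.0)), (np.float64(60.3), np.float64(0.26), np.float64(25.0), np.float64(98.0)), (np.float64(60.2), np.float64(0.71), np.float64(20.0), np.float64(96.0))] z bias -0.22
50 [(np.float64(60.2), np.float64(0.26), np.float64(23.0), np.float64(100.0)), (np.float64(60.4), np.float64(0.26), np.float64(25.0), np.float64
[... 312 characters left out ...]
t64(22.0), np.float64(99.0)), (np.float64(60.0), np.float64(0.59), np.float64(21.0), np.float64(107.0))] z bias -0.23
45 [(np.float64(60.0), np.float64(0.15), np.float64(22.0), np.float64(100.0)), (np.float64(60.1), np.float64(0.59), np.float64(20.0), np.float64(106.0))] z bias 0.23
50 [(np.float64(59.7), np.float64(0.15), np.float64(19.0), np.float64(100.0)), (np.float64(60.1), np.float64(0.59), np.float64(20.0), np.float64(107.0))] z bias 0.91
55 [(np.float64(59.9), np.float64(0.15), np.float64(21.0), np.float64(101.0)), (np.float64(60.2), np.float64(0.59), np.float64(19.0), np.float64(105.0))] z bias 0.68
(array([653.21775564, -68.73133676, 120.20120116]), np.float64(0.49120692395676374))
```

Triangulation puts the rim top at about 120.3 mm and the pointer at 120.2 to 120.7 mm, so they are level within measurement error. Next is to fetch the crank.

```bash
python3 -m jog '[{"delta_pos":[-0.4,0.2,0],"turn":[0,0,0],"gripper":-0.4},{"delta_pos":[-0.7,0.33,0],"turn":[0,0,0],"gripper":-0.4},{"delta_pos":[-0.7,0.33,0],"turn":[0,0,0],"gripper":-0.4},{"delta_pos":[-0.7,0.33,0],"turn":[0,0,0],"gripper":-0.4},{"delta_pos":[-0.7,0.33,0],"turn":[0,0,0],"gripper":-0.4},{"delta_pos":[-0.7,0.33,0],"turn":[0,0,0],"gripper":-0.4},{"delta_pos":[-0.6,0.3,0],"turn":[0,0,0],"gripper":-0.4}]' >/dev/null; python3 -m jog '[{"delta_pos":[0,0,0],"turn":[-0.06,0,-0.9],"gripper":-0.4},{"delta_pos":[0,0,0],"turn":[0,0,-0.9],"gripper":-0.4},{"delta_pos":[0,0,0],"turn":[0,0,-0.9],"gripper":-0.4},{"delta_pos":[0,0,0],"turn":[0,0,-0.9],"gripper":-0.4},{"delta_pos":[0,0,0],"turn":[0,0,-0.9],"gripper":-0.4},{"delta_pos":[0,0,0],"turn":[0,0,-0.9],"gripper":-0.4},{"delta_pos":[0,0,0],"turn":[0,0,-0.9],"gripper":-0.4},{"delta_pos":[0,0,0],"turn":[0,0,-0.9],"gripper":-0.4},{"delta_pos":[0,0,0],"turn":[0,0,-0.9],"gripper":-0.4},{"delta_pos":[0,0,0],"turn":[0,0,-0.9],"gripper":-0.4},{"delta_pos":[0,0,0],"turn":[0,0,-0.9],"gripper":-0.4},{"delta_pos":[0,0,0],"turn":[0,0,-0.9],"gripper":-0.4},{"delta_pos":[0,0,0],"turn":[0,0,-0.9],"gripper":-0.4},{"delta_pos":[0,0,0],"turn":[0,0,-0.9],"gripper":-0.4},{"delta_pos":[0,0,0],"turn":[0,0,-0.9],"gripper":-0.4},{"delta_pos":[0,0,0],"turn":[0,0,0],"gripper":-0.4}]'
python3 - <<'E'
from h import *
print(np.round(arm.state()["joints"],1)); go((504.2,-298.5,143),78)
w,K,T=shot("wrist","x1.png")
# bright grey blobs near predicted boss/handle
for p in((504.2,-298.5,151),(567.7,-312.1,173)): print(proj(K,T,p))
u=proj(K,T,(504.2,-298.5,151)).astype(int); g=w[max(u[1]-45,0):u[1]+45:3,u[0]-45:u[0]+45:3].max(2); print("\n".join(" ".join("%3d"%v for v in r) for r in g))
E
```

```text
t: 49.38
ee_pos: [514.9, -326.5, 415.8]
ee_rot: [[-0.967, 0.253, -0.01], [0.253, 0.967, -0.012], [0.007, -0.014, -1.0]]
ft_force: [-0.1, 0.1, -1.1]
finger_gap: 66.0
[ -1.   20.2  34.7 101.5 -11.8  62.3 113. ]
grasp [ 513.  -328.6  235.9] yaw_y 75.3 tilt [-0.01  -0.012] | total delta [0.31 0.56 1.85] turn z (units) -0.39 | level turn x -0.12 y -0.06
[321.75713253 198.11296943]
[325.95294968 288.0857141 ]
180 179 177 173 153 153 135 134 183  96 134 128 128 129 125 126 124 126 122 124 119 118  93  82  81  80  80  79  78  79
202 171 169 163 134 110 133 130 161 109 134 127 127 129 125 124 124 125 123 125  84  83  78 105  91  81  80  80  79  79
178 165 165 161 110  99  94 116 121 112 128 126 126 129 123 125 122 124 107  86  81  83  78  83  93  79  78  79  79  78
198 170 169 163 109 124 123 123 122 122 111 126 126 127 122 123 122 100  88  84  81  79  81  85  85  79  79  78  77  77
180 169 168 155 112 124 122 106  81  80  94 118 122 126 123 120 116  83  83  83  79 101 108 109  84  79  80  78  78  78
200 173 174 146 114 123 122 101  74  72  99 101  79  97  83  82  82  83  83  79  67 108 114 1
[... 2206 characters left out ...]
 235 235 235 234 237  98  90  89  89  89  88  86  86  83 151 160 160 186 233 233 233 233 233 233 233
235 235 235 235 235 235 235 235 234 237  98  91  91  89  89  87  87  86  82 160 183 224 234 233 233 233 233 233 233 233
236 235 235 235 235 235 235 235 234 238  99  89  91  90  90  89  87  86  82 226 233 233 233 233 233 233 233 233 232 234
236 235 235 235 235 235 235 235 235 238 114 106  91  91  90  89  87  87  80 231 233 233 233 235 234 235 236 237 237 237
236 235 236 235 235 235 235 235 234 237 113 125 105 108 112  93 106  85  80 230 233 236 235 110 156 215 237 235 233 233
236 236 236 236 236 235 235 234 235 237 115 125 125 123 123 123 120 118 101 234 237 239  76  89  97  95  99 122 183 230
```

```bash
python3 -m jog '[{"delta_pos":[0.25,0.5,0],"turn":[-0.12,-0.06,0],"gripper":-0.4},{"delta_pos":[0,0,0],"turn":[0,0,0],"gripper":-0.4}]'>/dev/null; python3 -c "
from h import *
go((504.2,-298.5,142.5),75.3)"
```

```text
grasp [ 509.  -299.9  234.8] yaw_y 74.8 tilt [-0.  0.] | total delta [0.1  0.   1.85] turn z (units) -0.07 | level turn x 0.00 y -0.00
```

```bash
python3 -m jog '[{"delta_pos":[0.09,0,0.3],"turn":[0,0,-0.04],"gripper":-0.4},{"delta_pos":[0,0,0.5],"turn":[0,0,0],"gripper":-0.4},{"delta_pos":[0,0,0.5],"turn":[0,0,0],"gripper":-0.4},{"delta_pos":[0,0,0.3],"turn":[0,0,0],"gripper":-0.4},{"delta_pos":[0,0,0.12],"turn":[0,0,0],"gripper":-0.4},{"delta_pos":[0,0,0],"turn":[0,0,0],"gripper":-0.4}]'>/dev/null; python3 -c "
from h import *
go((504.2,-298.5,142.5),75.3)"
```

```text
grasp [ 503.2 -301.9  143.1] yaw_y 74.7 tilt [-0.002 -0.001] | total delta [-0.    0.07  0.01] turn z (units) -0.09 | level turn x -0.02 y -0.02
```

```bash
python3 -m jog '[{"delta_pos":[0,0.06,0],"turn":[0,0,0],"gripper":-0.4},{"delta_pos":[0,0,0],"turn":[0,0,0],"gripper":1},{"delta_pos":[0,0,0],"turn":[0,0,0],"gripper":1},{"delta_pos":[0,0,0],"turn":[0,0,0],"gripper":1},{"delta_pos":[0,0,0],"turn":[0,0,0],"gripper":1},{"delta_pos":[0,0,-0.1],"turn":[0,0,0],"gripper":1},{"delta_pos":[0,0,-0.15],"turn":[0,0,0],"gripper":1},{"delta_pos":[0,0,0],"turn":[0,0,0],"gripper":1}]'; python3 -c "
from h import *
go((504.2,-298.5,230),75.3)"
```

```text
t: 51.42
ee_pos: [505.1, -298.1, 337.9]
ee_rot: [[-0.965, 0.263, 0.0], [0.263, 0.965, -0.001], [-0.0, -0.001, -1.0]]
ft_force: [0.9, 1.0, -1.3]
finger_gap: 24.1
grasp [ 505.1 -298.2  157.9] yaw_y 74.8 tilt [ 0.    -0.001] | total delta [ 0.02 -0.01 -1.44] turn z (units) -0.08 | level turn x -0.01 y 0.00
```

```bash
python3 -m jog '[{"delta_pos":[0,0,-0.4],"turn":[0,0,0],"gripper":1},{"delta_pos":[0,0,-0.7],"turn":[0,0,0],"gripper":1},{"delta_pos":[0.1,0,-0.5],"turn":[0,0,0],"gripper":1},{"delta_pos":[0.4,0.4,0],"turn":[0,0,0],"gripper":1},{"delta_pos":[0.4,0.6,0],"turn":[0,0,0],"gripper":1},{"delta_pos":[0.4,0.6,0],"turn":[0,0,0],"gripper":1},{"delta_pos":[0.4,0.6,0],"turn":[0,0,0],"gripper":1},{"delta_pos":[0.3,0.6,0],"turn":[0,0,0],"gripper":1},{"delta_pos":[0.3,0.6,0],"turn":[0,0,0],"gripper":1},{"delta_pos":[0.2,0.6,0],"turn":[0,0,0],"gripper":1},{"delta_pos":[0.1,0.5,0],"turn":[0,0,0],"gripper":1},{"delta_pos":[0,0,0],"turn":[0,0,0],"gripper":1}]' >/dev/null;  python3 -m jog '[{"delta_pos":[0,0,0],"turn":[0,0,0.9],"gripper":1},{"delta_pos":[0,0,0],"turn":[0,0,0.9],"gripper":1},{"delta_pos":[0,0,0],"turn":[0,0,0.9],"gripper":1},{"delta_pos":[0,0,0],"turn":[0,0,0.9],"gripper":1},{"delta_pos":[0,0,0],"turn":[0,0,0.9],"gripper":1},{"delta_pos":[0,0,0],"turn":[0,0,0.9],"gripper":1},{"delta_pos":[0,0,0],"turn":[0,0,0.9],"gripper":1},{"delta_pos":[0,0,0],"turn":[0,0,0.9],"gripper":1},{"delta_pos":[0,0,0],"turn":[0,0,0.9],"gripper":1},{"delta_pos":[0,0,0],"turn":[0,0,0.9],"gripper":1},{"delta_pos":[0,0,0],"turn":[0,0,0.9],"gripper":1},{"delta_pos":[0,0,0],"turn":[0,0,0.9],"gripper":1},{"delta_pos":[0,0,0],"turn":[0,0,0.9],"gripper":1},{"delta_pos":[0,0,0],"turn":[0,0,0],"gripper":1}]';python3 -c "
from h import *
go((417,-10,75),-7.5)
print(arm.state()['joints'])
shot('wrist','x2.png')"
```

```text
t: 54.68
ee_pos: [432.3, -56.7, 420.3]
ee_rot: [[0.166, 0.986, 0.001], [0.986, -0.166, -0.007], [-0.007, 0.002, -1.0]]
ft_force: [-0.6, -0.5, -3.5]
finger_gap: 23.7
grasp [432.5 -58.  240.3] yaw_y -9.6 tilt [ 0.001 -0.007] | total delta [ 0.92 -0.47  3.3 ] turn z (units) -0.30 | level turn x 0.02 y 0.06
[-25.67031598  -0.57187216  24.67899064 121.19578737   0.7590413
  59.282526   -10.93709729]
```

```bash
python3 -m jog '[{"delta_pos":[0.45,-0.23,0],"turn":[0.02,0.06,-0.28],"gripper":1},{"delta_pos":[0.45,-0.22,0.2],"turn":[0,0,0],"gripper":1},{"delta_pos":[0,0,0.5],"turn":[0,0,0],"gripper":1},{"delta_pos":[0,0,0.6],"turn":[0,0,0],"gripper":1},{"delta_pos":[0,0,0.6],"turn":[0,0,0],"gripper":1},{"delta_pos":[0,0,0.5],"turn":[0,0,0],"gripper":1},{"delta_pos":[0,0,0.4],"turn":[0,0,0],"gripper":1},{"delta_pos":[0,0,0.2],"turn":[0,0,0],"gripper":1},{"delta_pos":[0,0,0],"turn":[0,0,0],"gripper":1}]' >/dev/null; python3 -c "
from h import *
go((417,-10,75),-7.5)"
```

```text
grasp [414.6  -1.1  86.9] yaw_y -5.9 tilt [0.001 0.004] | total delta [-0.17  0.07  0.24] turn z (units) 0.23 | level turn x 0.01 y -0.03
```

```bash
python3 -m jog '[{"delta_pos":[-0.17,0.06,0.1],"turn":[0.01,-0.03,0.2],"gripper":1},{"delta_pos":[0,0,0.12],"turn":[0,0,0],"gripper":1},{"delta_pos":[0,0,0],"turn":[0,0,0],"gripper":1}]' >/dev/null; python3 -c "
from h import *
go((417,-10,72),-7.5)"; python3 -m jog '[{"delta_pos":[0,0,0.03],"turn":[0,0,0],"gripper":1},{"delta_pos":[0,0,0.02],"turn":[0,0,0],"gripper":1},{"delta_pos":[0,0,0],"turn":[0,0,0],"gripper":1}]'
```

```text
grasp [417.6 -10.9  76.5] yaw_y -7.3 tilt [0.002 0.001] | total delta [ 0.02 -0.01  0.09] turn z (units) 0.03 | level turn x 0.02 y -0.01
t: 56.6
ee_pos: [417.9, -11.4, 255.3]
ee_rot: [[0.128, 0.992, 0.004], [0.992, -0.128, 0.002], [0.002, 0.004, -1.0]]
ft_force: [0.3, 0.2, -4.4]
finger_gap: 23.9
```

```bash
for i in 1 2 3; do python3 -m jog '[{"delta_pos":[0,0,0.03],"turn":[0.01,0,0],"gripper":1},{"delta_pos":[0,0,0],"turn":[0,0,0],"gripper":1}]' | grep -E "pos|force"; done
```

```text
ee_pos: [418.4, -11.5, 255.0]
ft_force: [-0.5, -0.4, -4.4]
ee_pos: [418.9, -11.6, 254.6]
ft_force: [0.2, 0.5, -4.4]
ee_pos: [419.3, -11.6, 254.1]
ft_force: [-0.7, 0.4, -5.3]
```

```bash
for i in 1 2; do python3 -m jog '[{"delta_pos":[0,-0.03,0.05],"turn":[0,0,0],"gripper":1},{"delta_pos":[0,0,0],"turn":[0,0,0],"gripper":1}]' | grep -E "pos|force"; done;  python3 -c "
from h import *
go((417,-10,71.8),-7.5)"
```

```text
ee_pos: [419.0, -11.4, 252.9]
ft_force: [-0.3, 0.1, -3.6]
ee_pos: [418.8, -11.2, 251.7]
ft_force: [-0.3, 0.7, -4.2]
grasp [420.6 -10.   71.7] yaw_y -7.4 tilt [0.01  0.007] | total delta [-0.01 -0.07 -0.  ] turn z (units) 0.02 | level turn x 0.08 y -0.07
```

```bash
python3 -m jog '[{"delta_pos":[0,0,0.02],"turn":[0.08,-0.07,0],"gripper":1},{"delta_pos":[0,0,0.03],"turn":[0,0,0],"gripper":1},{"delta_pos":[0,0,0],"turn":[0,0,0],"gripper":1}]' | grep -E "pos|force";  python3 -c "
from h import *
go((417,-10,71.8),-7.5)"
```

```text
ee_pos: [420.5, -10.3, 250.8]
ft_force: [-0.1, -1.4, -2.8]
grasp [421.  -10.1  70.8] yaw_y -7.3 tilt [0.003 0.001] | total delta [-0.01 -0.08 -0.02] turn z (units) 0.02 | level turn x 0.02 y -0.01
```

```bash
python3 -m jog '[{"delta_pos":[0,0,0.03],"turn":[0.02,-0.01,0],"gripper":1},{"delta_pos":[0,0,0],"turn":[0,0,0],"gripper":1}]' | grep -E "pos|force"; python3 -m jog '[{"delta_pos":[0,0,0.02],"turn":[0,0,0],"gripper":1},{"delta_pos":[0,0,0],"turn":[0,0,0],"gripper":-0.3},{"delta_pos":[0,0,0],"turn":[0,0,0],"gripper":-0.3},{"delta_pos":[0,0,0],"turn":[0,0,0],"gripper":-0.3},{"delta_pos":[0,0,-0.2],"turn":[0,0,0],"gripper":-0.3},{"delta_pos":[0,0,-0.5],"turn":[0,0,0],"gripper":-0.3},{"delta_pos":[0,0,-0.7],"turn":[0,0,0],"gripper":-0.3},{"delta_pos":[0,0,-0.7],"turn":[0,0,0],"gripper":-0.3},{"delta_pos":[-0.4,0.2,-0.7],"turn":[0,0,0],"gripper":-0.3},{"delta_pos":[-0.4,0.2,-0.2],"turn":[0,0,0],"gripper":-0.3},{"delta_pos":[0,0,0],"turn":[0,0,0],"gripper":-0.3}]'
python3 - <<'E'
from h import *
w,K,T=shot("wrist","x3.png")
for n,p in (("boss",(420,-10,80)),("handle",(411.5,-74.5,102))): print(n,proj(K,T,p))
# measure: brightest grey blob near boss
u=proj(K,T,(420,-10,80)).astype(int); 
for v0 in (u[1]-24,):
    g=w[v0:v0+48:2,u[0]-40:u[0]+40:3].max(2); print("\n".join(" ".join("%3d"%v for v in r) for r in g))
E
```

```text
ee_pos: [421.0, -10.2, 250.2]
ft_force: [-0.2, 0.7, -3.5]
t: 59.85
ee_pos: [435.6, -54.0, 407.6]
ee_rot: [[0.128, 0.992, 0.002], [0.992, -0.128, 0.0], [0.0, 0.002, -1.0]]
ft_force: [0.1, 0.1, -1.4]
finger_gap: 61.6
boss [259.97049532 156.93465154]
handle [259.46882852 230.03510852]
167 162  61  62  61  59  58  57  55  54  53  55  75  78  79  80  78  73  79  61  53  53  54  54  53 162 171
166 165  64  63  62  60  58  57  57  54  54  55  79  75  71  73  73  79  82  62  53  54  54  56  54 159 171
167 170  72  63  63  60  60  58  58  54  76  75  80  83  81  83  82  83  81  71  78  65  53  57  55 138 173
167 168  85  64  63  62  60  58  57  56  85  82  81  83  82  83  81  83  81  74  84  70  56  56  57 109 173
166 169 112  64  64  62  60  59  58  56  84  83  80  83  82  83  82  82  81  74  84  69  56  57  57  91 175
167 167 128  65  64  63  61  61  59  57  82  83  86  87  86  86  85  87  87  75  85  69  56  57  59  79 175
168 168 153  66  65  64  63  62  60  57  83 115 119 120 117 118 116 116 114  83  86  71  57  58  60  64 175
168 168 163  66  66  69  64  63  61  58  86 156 160 161 158 1
[... 1074 characters left out ...]
 155 155 154 156 153 105 138 104  72  72  73  74  69
242 242 242 242 200  79  79  79  77  75  86 135 147 143 143 140 141 138 137 104 140 113  72  74  73  75  72
242 242 242 242 238  78  81  80  78  75  79  84 119 124 127 127 125 126 124  93 108  90  74  75  75  76  75
242 242 242 242 244  80  81  79  78  77  76  72 123 131 134 134 132 134 132  89  72  73  74  75  76  76  76
242 243 242 242 245  88  82  80  79  78  77  73 124 133 135 134 132 134 133  91  73  74  75  76  77  77  78
242 242 242 242 245 110  83  82  80  78  77  74 123 133 136 134 133 134 132  90  74  75  75  77  77  79  79
243 242 242 242 244 137  84  82  81  79  78  76 124 133 136 135 132 133 134  91  74  75  76  77  78  79  79
```

```bash
python3 -m jog '[{"delta_pos":[0.4,0,0],"turn":[0,0,0],"gripper":-0.3},{"delta_pos":[0.8,0,0],"turn":[0,0,0],"gripper":-0.3},{"delta_pos":[0.8,0,0],"turn":[0,0,0],"gripper":-0.3},{"delta_pos":[0.8,0,0],"turn":[0,0,0],"gripper":-0.3},{"delta_pos":[0.8,0,0],"turn":[0,0,0],"gripper":-0.3},{"delta_pos":[0.8,0,0],"turn":[0,0,0],"gripper":-0.3},{"delta_pos":[0.8,0,0],"turn":[0,0,0],"gripper":-0.3},{"delta_pos":[0.8,0,0],"turn":[0,0,0],"gripper":-0.3},{"delta_pos":[0.8,0,0],"turn":[0,0,0],"gripper":-0.3},{"delta_pos":[0.6,0,0],"turn":[0,0,0.8],"gripper":-0.3},{"delta_pos":[0,0,0],"turn":[0,0,0.9],"gripper":-0.3},{"delta_pos":[0,0,0],"turn":[0,0,0.9],"gripper":-0.3},{"delta_pos":[0,0,0],"turn":[0,0,0.9],"gripper":-0.3},{"delta_pos":[0,0,0],"turn":[0,0,0.9],"gripper":-0.3},{"delta_pos":[0,0,0],"turn":[0,0,0.9],"gripper":-0.3},{"delta_pos":[0,0,0],"turn":[0,0,0.9],"gripper":-0.3},{"delta_pos":[0,0,0],"turn":[0,0,0.9],"gripper":-0.3},{"delta_pos":[0,0,0],"turn":[0,0,0.9],"gripper":-0.3},{"delta_pos":[0,0,0],"turn":[0,0,0.9],"gripper":-0.3},{"delta_pos":[0,0,0],"turn":[0,0,0],"gripper":-0.3}]'
python3 - <<'E'
from h import *
go((481,323,103),-69.7); print(np.round(arm.state()["joints"],1))
E
```

```text
t: 62.4
ee_pos: [464.3, 339.5, 390.5]
ee_rot: [[0.938, 0.347, -0.024], [0.346, -0.938, -0.017], [-0.028, 0.007, -1.0]]
ft_force: [0.9, -0.8, 0.0]
finger_gap: 61.1
grasp [459.9 336.5 210.6] yaw_y -69.7 tilt [-0.024 -0.017] | total delta [0.36 0.38 2.15] turn z (units) -0.00 | level turn x 0.06 y 0.24
[ -58.3   16.8   19.3  106.2   -6.6   59.7 -106. ]
```

```bash
python3 -m jog '[{"delta_pos":[0.3,0.35,0],"turn":[0.06,0.24,0],"gripper":-0.3},{"delta_pos":[0,0,0],"turn":[0,0,0],"gripper":-0.3}]' >/dev/null
python3 - <<'E'
from h import *
go((481,323,103),-69.7)
E
```

```text
grasp [483.2 329.  209.2] yaw_y -69.3 tilt [-0.001 -0.001] | total delta [-0.08  0.1   2.12] turn z (units) 0.06 | level turn x 0.00 y 0.01
```

```bash
python3 -m jog '[{"delta_pos":[-0.07,0.09,0.3],"turn":[0,0,0.06],"gripper":-0.3},{"delta_pos":[0,0,0.6],"turn":[0,0,0],"gripper":-0.3},{"delta_pos":[0,0,0.6],"turn":[0,0,0],"gripper":-0.3},{"delta_pos":[0,0,0.4],"turn":[0,0,0],"gripper":-0.3},{"delta_pos":[0,0,0.15],"turn":[0,0,0],"gripper":-0.3},{"delta_pos":[0,0,0],"turn":[0,0,0],"gripper":-0.3}]' >/dev/null
python3 - <<'E'
from h import *
go((481,323,103),-69.7)
E
```

```text
grasp [476.2 323.3 100.3] yaw_y -69.3 tilt [-0.005 -0.002] | total delta [ 0.09  0.04 -0.06] turn z (units) 0.06 | level turn x 0.00 y 0.05
```

```bash
python3 -m jog '[{"delta_pos":[0.08,0.02,-0.08],"turn":[0,0.05,0],"gripper":-0.3},{"delta_pos":[0,0,0],"turn":[0,0,0],"gripper":1},{"delta_pos":[0,0,0],"turn":[0,0,0],"gripper":1},{"delta_pos":[0,0,0],"turn":[0,0,0],"gripper":1},{"delta_pos":[0,0,0],"turn":[0,0,0],"gripper":1},{"delta_pos":[0,0,0],"turn":[0,0,0],"gripper":1}]'
python3 - <<'E'
from h import *
go((544,152,103),-69.7)
E
```

```text
t: 64.15
ee_pos: [481.0, 323.0, 284.3]
ee_rot: [[0.935, 0.354, 0.0], [0.354, -0.935, -0.002], [-0.0, 0.002, -1.0]]
ft_force: [7.9, -19.8, 6.2]
finger_gap: 14.9
grasp [481.1 322.7 104.3] yaw_y -69.3 tilt [ 0.    -0.002] | total delta [-0.03  3.64  0.03] turn z (units) 0.06 | level turn x 0.02 y 0.00
```

```bash
python3 -m jog '[{"delta_pos":[0,0.2,0],"turn":[0,0,0.05],"gripper":1},{"delta_pos":[0,0.4,0],"turn":[0,0,0],"gripper":1},{"delta_pos":[0,0.4,0],"turn":[0,0,0],"gripper":1},{"delta_pos":[0,0.4,0],"turn":[0,0,0],"gripper":1},{"delta_pos":[0,0.4,0],"turn":[0,0,0],"gripper":1},{"delta_pos":[0,0.4,0],"turn":[0,0,0],"gripper":1},{"delta_pos":[0,0.4,0],"turn":[0,0,0],"gripper":1},{"delta_pos":[0,0.4,0],"turn":[0,0,0],"gripper":1},{"delta_pos":[0,0.2,0],"turn":[0,0,0],"gripper":1},{"delta_pos":[0,0,0],"turn":[0,0,0],"gripper":1}]'
python3 - <<'E'
from h import *
go((544,152,103),-69.7)
E
```

```text
t: 65.4
ee_pos: [540.5, 159.4, 284.3]
ee_rot: [[0.939, 0.343, 0.002], [0.343, -0.939, -0.001], [0.001, 0.002, -1.0]]
ft_force: [2.7, -0.6, -0.7]
finger_gap: 13.6
grasp [540.7 159.2 104.3] yaw_y -69.9 tilt [ 0.002 -0.001] | total delta [0.01 0.16 0.03] turn z (units) -0.03 | level turn x 0.01 y -0.01
```

```bash
for i in 1 2 3 ; do python3 -m jog '[{"delta_pos":[0,0.09,0],"turn":[0,0,0],"gripper":1},{"delta_pos":[0,0.05,0],"turn":[0,0,0],"gripper":1}]' | grep -E "pos|force"; done
```

```text
ee_pos: [542.6, 153.5, 284.3]
ft_force: [1.4, 2.4, -1.2]
ee_pos: [544.0, 150.4, 284.2]
ft_force: [-5.9, 13.6, 2.0]
ee_pos: [544.6, 149.4, 284.2]
ft_force: [-2.7, 6.8, 2.4]
```

```bash
python3 -m jog '[{"delta_pos":[0,0.04,0],"turn":[0,0,0],"gripper":1},{"delta_pos":[0,0,0],"turn":[0,0,0],"gripper":-0.3},{"delta_pos":[0,0,0],"turn":[0,0,0],"gripper":-0.3},{"delta_pos":[0,0,0],"turn":[0,0,0],"gripper":-0.3},{"delta_pos":[0,0,-0.4],"turn":[0,0,0],"gripper":-0.3},{"delta_pos":[0,0,-0.7],"turn":[0,0,0],"gripper":-0.3},{"delta_pos":[0,0,-0.8],"turn":[0,0,0],"gripper":-0.3},{"delta_pos":[0,-0.5,-0.8],"turn":[0,0,0],"gripper":-0.3},{"delta_pos":[0,-0.8,-0.3],"turn":[0,0,0],"gripper":-0.3},{"delta_pos":[0,-0.8,0],"turn":[0,0,0],"gripper":-0.3},{"delta_pos":[0,-0.8,0],"turn":[0,0,0],"gripper":-0.3},{"delta_pos":[0,0,0],"turn":[0,0,0],"gripper":-0.3}]'
python3 - <<'E'
from h import *
a,K,T=load("s0.png"); b,_,_=shot("scene","s9.png"); d0,Kd,Td=load("d0.png"); d9,_,_=shot("side","d9.png")
for n,im0,im1,boxes in(("scene",a,b,{"tape":(230,255,268,290),"driver":(238,130,298,155),"carton":(268,295,345,372)}),):
    for k,(x0,y0,x1,y1) in boxes.items(): print(k,"mean abs diff",cv2.absdiff(im0,im1)[y0:y1,x0:x1].mean().round(1))
# tab, lid and deck from scene
th=np.radians(-18.8);C=np.array([573,-104]);X=np.array([np.cos(th),np.sin(th)]);Y=np.array([-X[1],X[0]])
print("crank boss px pred",proj(K,T,(421,-10,80)),"now px",b[tuple(proj(K,T,(421,-10,80)).round().astype(int)[::-1])],"start boss px",a[148+50,316])
# bright tab top in new scene image around shut position
u=proj(K,T,(544,150,113)); u=u.round().astype(int); print("tab px",u,b[u[1]-3:u[1]+4,u[0]-8:u[0]+9].max(2).tolist())
E
```

```text
t: 67.65
ee_pos: [493.0, 284.5, 441.1]
ee_rot: [[0.936, 0.352, -0.006], [0.352, -0.936, 0.01], [-0.003, -0.011, -1.0]]
ft_force: [0.1, 0.0, -0.3]
finger_gap: 60.9
tape mean abs diff 9.9
driver mean abs diff 13.7
carton mean abs diff 9.3
crank boss px pred [312.67935033 197.78093627] now px [145 159 167] start boss px [128 141 151]
tab px [311 247] [[181, 179, 180, 180, 179, 178, 180, 178, 174, 166, 176, 176, 178, 181, 174, 142, 90], [181, 180, 177, 181, 179, 177, 178, 178, 176, 176, 176, 177, 184, 182, 133, 61, 92], [180, 178, 180, 181, 179, 180, 178, 174, 170, 178, 176, 181, 184, 148, 58, 60, 97], [181, 179, 181, 179, 179, 179, 177, 176, 177, 180, 181, 184, 156, 73, 37, 58, 92], [180, 179, 180, 180, 178, 172, 166, 179, 182, 180, 182, 166, 99, 40, 43, 69, 109], [180, 182, 179, 181, 169, 162, 181, 181, 181, 180, 168, 110, 34, 44, 44, 74, 111], [180, 180, 179, 172, 169, 181, 180, 181, 182, 177, 121, 33, 47, 47, 46, 75, 113]]
```

```bash
python3 -m jog '[{"delta_pos":[0,0.8,0],"turn":[0,0,0],"gripper":-0.3},{"delta_pos":[0,0.8,0],"turn":[0,0,0],"gripper":-0.3},{"delta_pos":[0,0.8,0],"turn":[0,0,0],"gripper":-0.3},{"delta_pos":[0,0.8,0],"turn":[0,0,0],"gripper":-0.3},{"delta_pos":[0,0.8,0],"turn":[0,0,0],"gripper":-0.3},{"delta_pos":[0,0.6,0],"turn":[0,0,0],"gripper":-0.3},{"delta_pos":[0,0,0],"turn":[0,0,0],"gripper":-0.3}]'|grep pos
python3 - <<'E'
from h import *
a,K,T=load("s0.png"); b,_,_=load("s9.png")
def cen(im,box,f):
    x0,y0,x1,y1=box; h=cv2.cvtColor(im[y0:y1,x0:x1],cv2.COLOR_BGR2HSV).astype(int); m=f(h); ys,xs=np.nonzero(m); return (xs.mean()+x0).round(2),(ys.mean()+y0).round(2),len(xs)
for n,box,f in(("tape",(228,252,270,292),lambda h:h[...,2]<60),("driver",(262,132,300,156),lambda h:((h[...,0]<8)|(h[...,0]>172))&(h[...,1]>150)),("carton",(266,290,346,356),lambda h:(h[...,0]>100)&(h[...,0]<125)&(h[...,1]>120))): print(n,cen(a,box,f),cen(b,box,f))
w,K,T=shot("wrist","y1.png")
th=np.radians(-18.8);C=np.array([573,-104]);X=np.array([np.cos(th),np.sin(th)]);Y=np.array([-X[1],X[0]])
def grid(im,K,T,z,ys,xs):
    for y in ys:
        r=[]
        for x in xs:
            p=C+x*X+y*Y; u=proj(K,T,(p[0],p[1],z)).round().astype(int); r.append("%3d"%im[u[1],u[0]].max() if 0<=u[0]<560 and 0<=u[1]<420 else " - ")
        print("%4d"%y," ".join(r))
print("wrist z158"); print(T[:3,3].round()); grid(w,K,T,158,range(95,-96,-6),range(-66,67,6))
E
```

```text
ee_pos: [577.0, 48.5, 438.8]
tape (np.float64(247.97), np.float64(272.03), 608) (np.float64(247.97), np.float64(272.02), 590)
driver (np.float64(279.98), np.float64(143.82), 200) (np.float64(279.98), np.float64(143.88), 203)
carton (np.float64(309.0), np.float64(321.59), 3208) (np.float64(308.94), np.float64(321.64), 3214)
wrist z158
[647.  73. 418.]
  95 241 240 241 234 130  63 121 128 126 126 125 126 124 124 125 125 127 126 125 118 235 228 100
  89 241 241 241 234  64 104 105 126 124 123 125 123 121 123 122 123 124 122 124 120 238 241  94
  83 241 241 200  61  59 106 103 126 124 121 124 123 121 121 123 125 124 123 124 118 237 226 242
  77 240 239  58  59  94 103 102  78  76  73  74  92  89 121 122 123 123 121 123 124 237 241 240
  71 240 152  56  53 103 101 101  43  42  42  61  70  72 120 122 121 123 119 122 123 236 239 239
  65 246  55  53  93 101 100  90  42  38  38  36  37  37 121 119 122 122 120 122 122 239 241 241
  59  55  50  49 100  98  98  41  38  37  35  34  34  34 118 119 120 120 119 122 117 238 241 241
  53  49  48  71 100  99  97  46  43  35  33  33  33  34 119 119 120
[... 1655 characters left out ...]
85  87  80 236 238 238
 -55  54  55  53  53  54  53  54  42  42  25  25  25  27  29  64 157 230 233 229 227 235 237 241
 -61  51  53  53  53  53  54  54  52  41  35  25  27  26  28  37  75 238 238 238 238 238 238 238
 -67  32  53  52  52  53  54  54  54  45  44  26  25  26  28  35  74 237 237 237 238 237 238 237
 -73  33  53  50  52  52  51  52  52  52  44  44  24  27  28  27  68 237 237 237 240 104 240  - 
 -79  32  32  32  53  51  52  52  52  53  54  43  43  24  28  33  61 236 236 229  84  85  -   - 
 -85  32  31  32  51  52  53  52  51  53  53  54  42  42  26  27 109 237 166  83  83  -   -   - 
 -91  32  31  30  31  52  52  52  53  53  52  54  50  44  34  25 132  92  82  83  83  -   -   -
```

Run:
```python
from h import *
b,K,T=load("s9.png")
th=np.radians(-18.8);C=np.array([573,-104]);X=np.array([np.cos(th),np.sin(th)]);Y=np.array([-X[1],X[0]])
for nm,f in(("scene","s9.png"),("side","d9.png"),("wrist v1 (t=46)","v1.png")):
    im,K,T=load(f); print(nm)
    for y in range(84,-85,-7):
        r=[]
        for x in range(-63,64,7):
            p=C+x*X+y*Y; u=proj(K,T,(p[0],p[1],158)).round().astype(int); r.append("%3d"%im[u[1],u[0]].max() if 0<=u[0]<560 and 0<=u[1]<420 else " - ")
        print("%4d"%y," ".join(r))
```

```text
scene
  84 178 181  60   4   6   1   4   3   9   6   3  36  62  60  63  62  59  59  57
  77 177 175 101   4   2   0   7   3   4   3   4  54  59  64  64  59  61  75 113
  70 179 178  59   5  10   5   2   7   4   3   5  55  59  62  63  64  60  59  76
  63 179 179 101   1   3   3   3   6   6   3   0  61  58  63  58  62  62  73 101
  56 179 178  16  14  12  14   6   8   1   4   0  64  61  60  62  62  63  57  70
  49 179 182  18  15  52  44  34  49  10  17   9  49  63  53  58  62  61  78 107
  42 180 188  23  19  60  43  30  36  16  14  41  32  32  31  63  60  62  57  74
  35 179 186  31  38  51   7  25  24  16  49  19   4   3   3  49  59  62  97 133
  28 180 131  28  41  49  10  17  25  22  57   1   6   7   6  69  60  61  55 160
  21 180 108  33  36  44   8  15  36  19  63   8   4   0   1  54  60  62  81 128
  14 179 179  75  63  33  15  55  34  41  38   3   3   4   0  63  63  59  54 152
   7 180 181 100  61  61   0   5   1   7   5   0   3  10   8  54  62  61  96 128
   0 180 181  71  60  52   0  11   3  10   0  11   0  10  12  66  63  60  56 153
  -7 178 177 114  58  62  33  55  19  58 
[... 4301 characters left out ...]
 113 114 114 115 115 116 117  91 119 121 105 240 239
 -35 100  49  46 107 113  99 100  99 100 100 100 101  90  90 118 121  94 240 239
 -42  94  48  45 112 112  57  55  52  47  76  76  78  80 106 116 118  89 239 240
 -49  86  46 121 112 113 111 113 111 114 114 112 112 119 120 117 120  94 245 242
 -56  60  60  60  60  59  57  56  54  55  54  54  56  58  61  63  66  68  70  70
 -63  69  70  70  69  69  68  67  67  66  65  67  67  68  69  73  73  75  76  78
 -70  76  75  75  77  75  74  75  74  73  73  73  74  74  76  79  80  81  81  82
 -77  79  79  80  80  80  79  78  77  76  76  76  77  78  79  81  82  84  84  85
 -84  77  78  78  78  78  78  77  76  75  74  75  74  76  75  76  78  79  80  80
```

```bash
python3 -c "
from plant import arm
print(arm.close_job())"
```

```text
the job is handed in; nothing more can be done
None
```

The job is done and handed in at about 69 s of the 210 s allowed, with the robot clear of everything.

**What I did**
- I slid the lower lid to its stop and found two modules in the bay; the third was absent. I stood both on the deck while it was all the way down.
- I seated the crank on the shaft and wound about 3.7 turns by the handle. Then I stood the crank back on the mat and slid the lid shut.

**Last checks**
- **Deck height:** the rim top is at about 120.3 mm by the winding angle, and the two-view check agrees. The pointer tip measured 120.7 mm before winding and 120.2 mm after. A comparison within single images gave 0.3–0.8 mm, rim high. I treated these as level and made no further correction.
- **Modules:** the side and scene views show both upright inside the rim. The +y one sits about 15 mm further to -x than I aimed, probably from the knock. I left it there.
- **Crank:** the boss top is within about 4 mm of where I set it down. The hub is well inside the mat and standing upright.
- **Lid:** it travelled about 184 mm to a firm stop at about 14 N, and the scene view agrees it is shut.
- **Bystanders:** the tape, screwdriver and carton moved less than 0.1 pixel in the scene view. The pointer's tip position came out the same before and after winding.

**Weak points**
- The last wrist view of the deck was blocked by the gripper, so the final module check rests on the two fixed cameras.
- I had used all 16 picture views by the height check. Everything after that was checked from pixel values alone.

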